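# Lock the skewer tray with its snap cap

## Task

Push the skewer tray square and flush into the fence corner on the shelf board, touching both fences. Then press the loose snap cap down over the stud beside it until it clicks, keep pressing past the click so that the sprung washer under the cap is well squeezed, and finish like that: still holding the cap pressed down, not letting go. The tray must stay home in its corner, and the jar, bowl, mug and brush are to be left alone.

Things in the scene. Friction and masses are not known exactly. Their poses are not given: they have to be found in the camera images.
- fence_corner (a point): Inner corner, at board level, of an L of two slick dark-grey fences (8 mm high) fixed to the shelf board. x runs along the side fence to the end fence, y left to the side fence. End fence: at x = 0, from y = -194 mm to 0. Side fence: at y = 0, from x = -220 mm to 0, 6 mm wide. The tray's home is the quadrant x < 0, y < 0. Place and yaw (within 0.3 rad) vary.
- stud_tip (a point): Top centre of the fixed upright steel stud, 36 mm above the board, behind the side fence: x -75, y +20 mm from fence_corner, in its axes. 16 mm in diameter, the top 7 mm tapered (8 mm at the tip). Four sprung steel balls, centres 22 mm above the board, stand out of it by 4 mm.
- washer (a joint): How far (m) the sprung steel washer (26 mm across) round the stud's foot is pressed down: 0 free (top 14 mm above the board), 0.004 at its stop. It pushes back with 4 N at first, 13 N at the stop. A clicked-on cap alone sets it below 0.001; well squeezed is over 0.0015, which takes a push of about 8 N; bottoming it is fine.
- tray_centre (a point): Centre, 14 mm above its underside, of the box of the loose grey tray of steel skewers (0.45 kg): 150 (x) by 90 (y) by 28 mm high. Along its left (+y) side runs a flat ledge 25 mm wide, 6 mm thick. It starts away from the corner, turned up to 0.25 rad, +x end towards the end fence. It slides with 2 to 4 N: push with closed fingertips low on the -x and -y walls.
- tray_corner (a point): The tray's bottom corner at the far end of its ledge, x +75 and y +70 mm from tray_centre in the tray's axes; with the tray home it coincides with fence_corner. A tray that sits askew is squared by pushing near its lagging end; one push each way may not be enough.
- cap_centre (a point): Centre, 18 mm above its underside, of the loose white plastic snap cap (60 g), upright on the board: a hat shape 36 mm high, with a closed barrel 32 mm in diameter to grasp, on a flange 60 mm in diameter and 4 mm thick at the bottom. On the free washer cap_centre is 32 mm above the board, at the washer's stop 28 mm. It and the jar swap places at random.
- cap_hole (a point): Centre of the cap's underside, the mouth of its round hole, 19 mm in diameter (wider inside), that goes over the stud. The sprung balls resist with 6 to 12 N while it goes from 28 to 23 mm above the board; then the resistance drops (the click), and from 20 mm the balls pull the cap down on to the washer, its flange over the tray's ledge.
- jar_top (a point): Bystander: centre of the top of a squat amber glass jar with a black twist cap, 64 mm in diameter, 65 mm high.
- bowl_rim (a point): Bystander: centre of the mouth of a stoneware bowl, 120 mm across and 55 mm high.
- mug_rim (a point): Bystander: centre of the mouth of a white enamel mug, 80 mm across and 80 mm high.
- brush_grip (a point): Bystander: middle of the shaft of a wooden-handled basting brush, 200 mm long, lying to the far left.
Mind the look-alikes: they are no part of the job. Of the things that look like the part that bears tray_centre, take the one that is farthest from the robot's base at the start.

How it is judged (in metres and radians):
On the way, in this order (a step that is already met when the one before it is completed fails the run):
1. the tray is square and flush in the fence corner (x of tray_corner in the frame of fence_corner above -0.003 m and y of tray_corner in the frame of fence_corner above -0.003 m and angle between the x axis of tray_centre and the x axis of fence_corner, either way round below 0.026 rad and angle between tray_centre's own z axis and vertical below 0.03 rad), for 0.2 s.
2. the cap has clicked on to the stud with the tray still home (all of step 1 and horizontal distance between cap_centre and stud_tip below 0.004 m and z of cap_centre in the frame of stud_tip below -0.002 m and angle between cap_centre's own z axis and vertical below 0.1 rad), for 0.1 s.
At the end, for the whole second after the job is handed in: Tray corner within 3 mm of both fences, tray square within 1.5 degrees; cap upright, within 4 mm of the stud's axis, cap_centre at least 2 mm below stud_tip; the fingers still push on the cap (over 3 N), keeping the washer pressed by more than 1.5 mm (all of step 2 and value of joint washer above 0.0015 m and contact force between cap and the fingers above 3 N); the arm keeps its last pose, push and grip.
It fails at once if a bystander is shoved by more than 25 mm (distance of any of jar_top, bowl_rim, mug_rim, brush_grip from where it was at the start of the episode above 0.025 m).
It also fails if it takes over 72 s, if anything falls off the work surface, if the arm or the gripper's body presses on something with over 40 N, if the wrist force passes 120 N, or if a joint passes its speed limit or range.

## Robot

A 6-joint arm with a two-finger parallel gripper is mounted at the origin on the work surface. World frame = base frame: x ahead of the robot, y to its left, z up, the work surface at z = 0. Lengths are in mm, angles in rad, forces in N, time in s.
With the tool pointing down it reaches from about 400 to 925 mm from the base axis. Payload 12.5 kg.
Tool frame: the origin (TCP) lies at the very end of the fingers, on their centre line; the grasp point (between the pads) lies 19 mm behind it; x points along the fingers, y is the direction in which the jaws open and shut, and the axes are right-handed (so a half turn about x gives the same grasp; the last joint's range is limited). The gripper opens to 95 mm and grips with 3 to 60 N. Pads are 20 mm wide; open, the fingers measure 119 mm over their backs; the gripper's body (75 mm by 180 mm) begins 59 mm behind the grasp point.
Start: joints at [1.038, 0.491, 1.559, -0, 1.092, -0.106], TCP at [258.713, 568.963, 179.461] pointing down, gripper open.
Joint ranges: [-3.1, 3.1], [-0.84, 2.19], [0.05, 2.79], [-1.13, 4.28], [0.06, 2.93], [-2.69, 2.69]. Speed limits (rad/s): [2.22, 2.22, 2.79, 3.14, 3.14, 3.14].

## Interface

Orientations are given as [roll, pitch, yaw] about the fixed x, y, z axes, in that order (R = Rz(yaw) Ry(pitch) Rx(roll)).
In Python, from cell import env, optics, job gives the robot as it stands.
- The arm moves only by the shell command python3 -m handwheel 'ROWS' [OPENING]. ROWS is JSON, a list of rows, each an object with "travel": the shift along the world's x, y, z in mm, a list of three; "roll": the turn about the world's z in degrees. In form: [{"travel": [dx, dy, dz], "roll": roll}, ...]. A call has 1 to 8 rows; each row is the pose to reach, as a shift and turn from the pose commanded when the call began; what a row does not reach only later rows make up. A row lasts 1/10 s, in which the tool goes at most 50 mm and 8.59 degrees, less where a joint would pass 70% of its speed; a pose out of reach is approached as far as the arm can. A call with a gripper value outside its range is refused whole. OPENING is the closure, from -1 (fully open) to 1 (shut), set as the call begins (- or left out, the last holds). The fingers move at their own pace and stop on an object; the grip force is fixed at half the most. Time passes only in rows, so rows that repeat a pose let the fingers close. It gives the time, the measured TCP pose, the force and the opening at its end, in the units of the state.
- env.state(): the state, without advancing time (a new reading comes with each control period).
- optics.read_camera(name): name is "side" or "top"; returns the picture (384x512x3 uint8, red, green, blue); there is no depth.
- optics.camera_params(name): a dict with "fx", "fy", "cx", "cy" (pixels), "k1" (the pictures are not rectified: a ray, as slopes to the right and down, at radius r is drawn at 1 + k1 r^2 times it, then the intrinsics apply), "world_from_camera" (4x4, takes a point from camera to world coordinates). Camera axes: x right, y up, looking along -z (the intrinsics and any distortion apply to the point x, -y, -z); pixel columns grow to the right and rows downward; lengths in mm; the calibration is good to about 2 mm. A picture is of the moment at which its call begins. camera_params takes no time and is no camera call.
- job.job_done(): hands the job in, once; it reports no verdict.
The state is a dict: "t": time; "joints": joint angles; "qvel": joint speeds; "tau": joint torques, N m; "eef_pos": TCP position; "tcp_rot": TCP orientation; "ft_force": force on the tool from outside, world axes, zero at the start; "moment": the same for the moment, N m; "opening": opening from 0.0 (shut) to 1.0 (fully open).
Only numpy, scipy, OpenCV 4.12 (cv2) and the standard library are available. Lean on these libraries where they do the work, as an engineer would, in place of code of your own. Each camera call takes 0.05 s, during which the arm holds its last target.

## Working session

There is one attempt and no reset: what is moved stays moved. The work goes in short steps, Python scripts to look and compute and a shell command to move; the robot and the scene stay as the last step left them, time stands still between calls to the robot, and variables do not carry over. Pictures are saved under pics/ and viewed, and the job is handed in when it is done.

```bash
ls; mkdir -p pics
cat > h.py <<'E'
import numpy as np, cv2
from cell import env, optics, job
def snap(n,f):
    im=optics.read_camera(n); cv2.imwrite(f'pics/{f}.png',cv2.cvtColor(im,cv2.COLOR_RGB2BGR)); return im
def ray(n,u,v):
    p=optics.camera_params(n); T=np.array(p['world_from_camera'])
    K=np.array([[p['fx'],0,p['cx']],[0,p['fy'],p['cy']],[0,0,1.]])
    q=cv2.undistortPoints(np.array([[[u,v]]],float),K,np.array([p['k1'],0,0,0.]))[0,0]
    d=T[:3,:3]@np.array([q[0],-q[1],-1.]); return T[:3,3],d/np.linalg.norm(d)
def onz(n,u,v,z):
    o,d=ray(n,u,v); return o+d*(z-o[2])/d[2]
def proj(n,P):
    p=optics.camera_params(n); T=np.array(p['world_from_camera'])
    c=T[:3,:3].T@(np.array(P,float)-T[:3,3]); s=np.array([c[0],-c[1]])/-c[2]
    s=s*(1+p['k1']*(s@s)); return np.array([p['fx']*s[0]+p['cx'],p['fy']*s[1]+p['cy']])
def tri(u1,v1,u2,v2):
    a,d=ray('top',u1,v1); b,e=ray('side',u2,v2)
    s=np.linalg.lstsq(np.c_[d,-e],b-a,rcond=None)[0]
    p,q=a+d*s[0],b+e*s[1]; return (p+q)/2,np.linalg.norm(p-q)
E
python3 - <<'E'
from h import *
for n in('top','side'):
    snap(n,n+'0'); p=optics.camera_params(n); print({k:np.round(v,3).tolist() for k,v in p.items()})
print(env.state())
E
```

```text
pics
{'fx': 356.547, 'fy': 356.547, 'cx': 252.465, 'cy': 200.234, 'k1': -0.006, 'world_from_camera': [[0.01, 0.986, -0.169, 307.734], [-1.0, 0.013, 0.019, -53.574], [0.021, 0.169, 0.985, 1017.162], [0.0, 0.0, 0.0, 1.0]]}
{'fx': 394.078, 'fy': 394.078, 'cx': 257.418, 'cy': 192.801, 'k1': -0.11, 'world_from_camera': [[0.922, 0.223, -0.316, 142.724], [-0.386, 0.571, -0.724, -792.873], [0.019, 0.79, 0.613, 696.58], [0.0, 0.0, 0.0, 1.0]]}
{'t': 0.1, 'joints': array([ 1.03836230e+00,  4.91487633e-01,  1.55935619e+00,  3.95255341e-05,
        1.09168461e+00, -1.05600284e-01]), 'qvel': array([-4.60784535e-04, -8.09016116e-04, -3.21476583e-03, -3.34542029e-05,
        2.50378759e-05,  2.62719600e-04]), 'tau': array([ 2.20751914e-03, -6.13625264e+01, -2.58610046e+01,  6.93642022e-02,
        4.70007677e-02,  4.77256651e-05]), 'eef_pos': array([258.59823739, 568.74337273, 178.93856261]), 'tcp_rot': array([-1.71384318,  1.56985989, -2.14069515]), 'ft_force': array([ 0.10568174, -0.06704431, -0.06363594]), 'moment': array([0.0009412 , 0.01245664, 0.01166379]), 'opening': 0.9984127995584459}
```

View pics/top0.png

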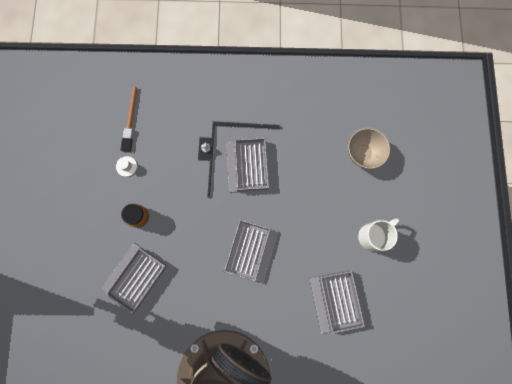

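View pics/side0.png

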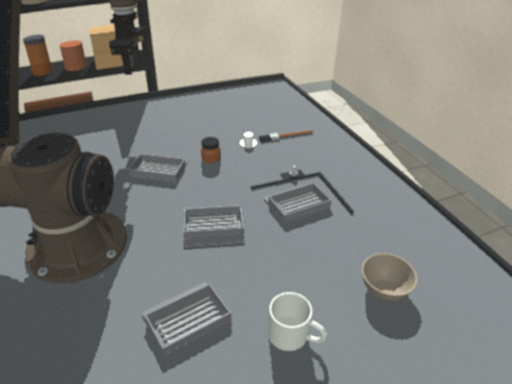

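Candidates for the tray in the top view are (250,165), (250,250), (135,278) and (338,302). The one at (250,165), beside the fences and with its ledge on the left, looks farthest from the base at (225,375). The cap is at (126,166), the jar at (135,215), the stud at (206,147) and the fence corner at about (212,124). I'll check distances and enlarge crops.

Run:
```python
from h import *
for c in [(250,165),(250,250),(135,278),(338,302)]:
    p=onz('top',*c,14); print(c,p.round(),np.hypot(*p[:2]).round())
im=cv2.imread('pics/top0.png')
cv2.imwrite('pics/c1.png',cv2.resize(im[110:210,190:290],None,fx=6,fy=6,interpolation=cv2.INTER_CUBIC))
cv2.imwrite('pics/c2.png',cv2.resize(im[145:240,105:175],None,fx=6,fy=6,interpolation=cv2.INTER_CUBIC))
im=cv2.imread('pics/side0.png')
cv2.imwrite('pics/c3.png',cv2.resize(im[120:225,235:365],None,fx=6,fy=5.7,interpolation=cv2.INTER_CUBIC))
```

```text
(250, 165) [583. -65.  14.] 587.0
(250, 250) [339. -68.  14.] 345.0
(135, 278) [259. 246.  14.] 358.0
(338, 302) [ 200. -310.   14.] 369.0
```

View pics/c1.png

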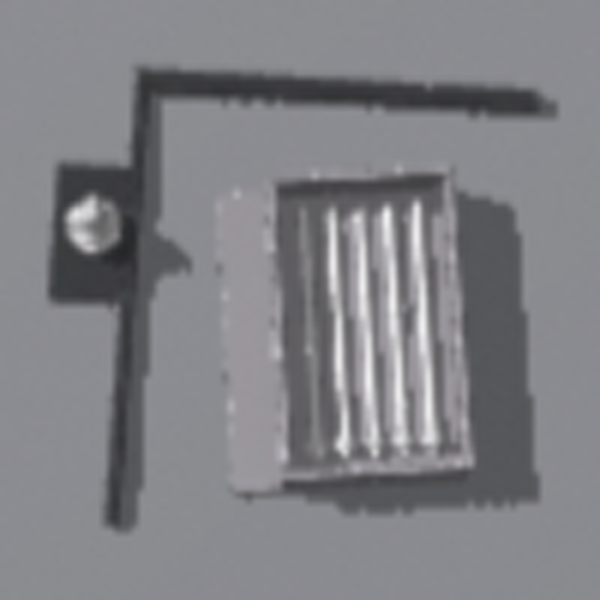

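View pics/c2.png

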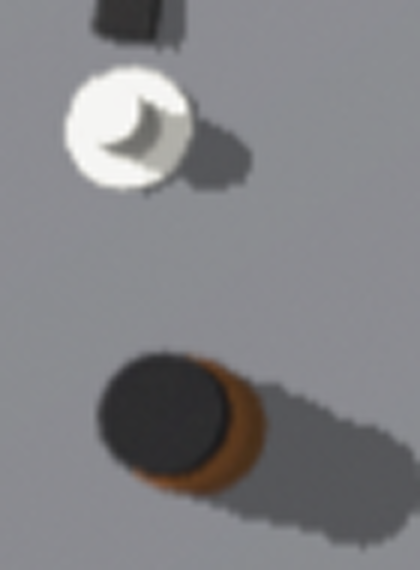

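View pics/c3.png

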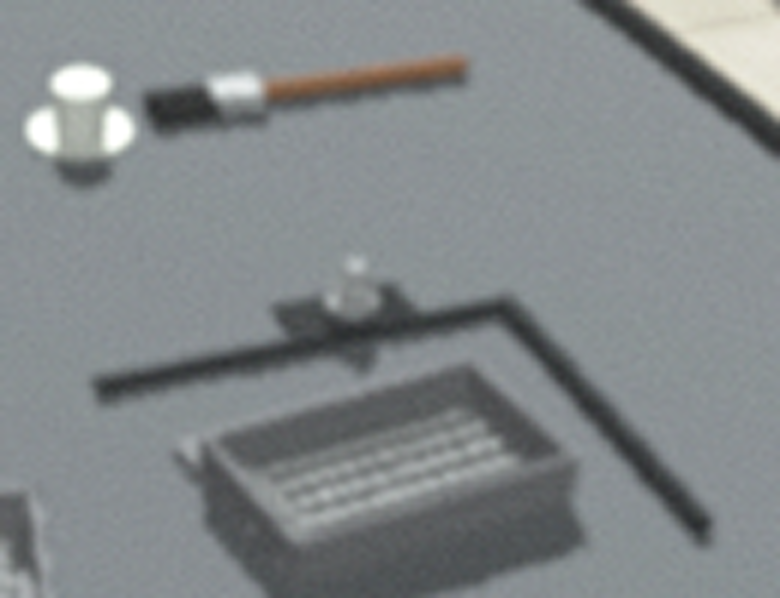

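Run:
```python
from h import *
C=lambda x,y:(190+(x+.5)/6-.5,110+(y+.5)/6-.5)
g=cv2.cvtColor(cv2.imread('pics/top0.png'),cv2.COLOR_BGR2GRAY).astype(float)
def edge(a):  # first falling crossing of half-level subpixel
    t=95
    i=np.where((a[:-1]>=t)&(a[1:]<t))[0]
    return i[0]+(a[i[0]]-t)/(a[i[0]]-a[i[0]+1]) if len(i) else np.nan
L=[];
for v in list(range(125,135))+list(range(163,195)):
    e=edge(g[v,200:222]); L.append(onz('top',200+e,v,8)[:2])
E=[]
for u in range(216,278):
    e=edge(g[112:135,u]); E.append(onz('top',u,112+e,8)[:2])
def fit(P):
    P=np.array(P);P=P[~np.isnan(P[:,0])]
    vx,vy,x,y=cv2.fitLine(P.astype(np.float32),cv2.DIST_HUBER,0,.01,.01).ravel()
    return np.array([vx,vy]),np.array([x,y])
dl,pl=fit(L);de,pe=fit(E)
if dl[0]<0: dl=-dl
if de[1]<0: de=-de
print('yaw side',np.arctan2(dl[1],dl[0]),'end',np.arctan2(-de[0],de[1]),pl,pe)
yaw=np.arctan2(dl[1],dl[0])
x=np.array([np.cos(yaw),np.sin(yaw)]);y=np.array([-x[1],x[0]])
s=np.linalg.solve(np.c_[dl,-de],pe-pl); oc=pl+dl*s[0]
print('outer corner',oc,'inner',oc-6*x-6*y, 'stud pred',oc-6*x-6*y-75*x+20*y)
# stud tip
print('stud top px',proj('top',[*(oc-81*x+14*y),36]),proj('side',[*(oc-81*x+14*y),36]))
print('stud tip tri',tri(*C(92,215),235+355/6,120+262/5.7))
for n,(a,b),z in [('ledge BL',(232,490),6),('ledge TL',(220,190),6),('box TR',(447,172),28),('box BR',(470,465),28),('box BL',(285,480),28),('box TL',(275,182),28)]:
    print(n,onz('top',*C(a,b),z))
D=lambda a,b:(105+(a+.5)/6-.5,145+(b+.5)/6-.5)
print('cap flange',onz('top',*D(130,127),3),'jar',onz('top',*D(163,413),65))
print('cap top tri', onz('side',235+82/6,120+82/5.7,36),'flange side',onz('side',235+80/6,120+130/5.7,2))
print('bowl',onz('top',369,149,55),'brush end',onz('top',127,150,5),onz('top',134,90,5))
```

```text
yaw side -0.037598707 end -0.037468866 [564.72437  54.39771] [715.4636  -32.38584]
outer corner [718.5       48.613216] inner [712.2787  42.843 ] stud pred [638.08344  65.6481 ]
stud top px [204.77499049 143.75732395] [294.78643698 166.45255867]
stud tip tri (array([633.44639144,  64.26529491,  39.35172706]), np.float64(2.841726055913549))
ledge BL [506.42084244  -2.95678162   6.        ]
ledge TL [656.99061773   6.20074399   6.        ]
box TR [ 660.38678096 -104.60881839   28.        ]
box BR [ 515.72938912 -116.13971395   28.        ]
box BL [507.25172569 -28.89614728  28.        ]
box TL [653.88095386 -21.52364518  28.        ]
cap flange [578.54510583 295.83092037   3.        ] jar [430.76364025 250.69644506  65.        ]
cap top tri [580.47236868 295.72378828  36.        ] flange side [580.22737528 297.62843766   2.        ]
bowl [ 624.2686346  -400.54551074   55.        ] brush end [625.64588118 296.2859722    5.        ] [814.44952415 288.4543875    5.        ]
```

The tray at (250,165) px is 587 mm from the base. The others are at 345 to 369 mm, so this is the one meant, and the crop confirms its ledge on the left (+y). The triangulated stud matches its nominal place relative to the fences to within about 4 mm. The cap crop shows the flange centre at (126,166) px, about (579,296) mm.

Next I close the fingers and go to the -y side of the tray.

```bash
cat >> h.py <<'E'
from scipy.spatial.transform import Rotation as Ro
def st():
    s=env.state(); R=Ro.from_euler('xyz',s['tcp_rot']).as_matrix()
    print('t',round(s['t'],2),'tcp',s['eef_pos'].round(1),'F',s['ft_force'].round(1),'open',round(s['opening'],3),'jaw yaw deg',np.degrees(np.arctan2(R[1,1],R[0,1])).round(1),'j6',s['joints'][5].round(2),'xaxis',R[:,0].round(3))
F0=np.array([712.3,42.8]);FY=-.0376
fx=np.array([np.cos(FY),np.sin(FY)]);fy=np.array([-fx[1],fx[0]])
E
python3 - <<'E'
from h import *
st()
E
```

```text
t 0.1 tcp [258.6 568.7 178.9] F [ 0.1 -0.1 -0.1] open 0.998 jaw yaw deg 65.5 j6 -0.11 xaxis [-0.001 -0.001 -1.   ]
```

```bash
python3 -m handwheel '[{"travel":[20,-45,0],"roll":4},{"travel":[40,-90,0],"roll":8},{"travel":[60,-135,0],"roll":12},{"travel":[80,-180,0],"roll":16},{"travel":[100,-225,0],"roll":20},{"travel":[120,-270,0],"roll":22.3},{"travel":[140,-315,0],"roll":22.3},{"travel":[160,-360,0],"roll":22.3}]' 1
python3 -c "
from h import *
st()"
```

```text
t: 0.9
eef_pos: [419.0, 207.1, 179.5]
tcp_rot: [1.741, 1.571, 1.703]
ft_force: [1.1, 0.4, -0.4]
opening: 0.387
t 0.9 tcp [419.  207.1 179.5] F [ 1.1  0.4 -0.4] open 0.387 jaw yaw deg 87.9 j6 -1.22 xaxis [-0.  0. -1.]
```

```bash
python3 -m handwheel '[{"travel":[20,-45,0],"roll":0},{"travel":[40,-90,0],"roll":0},{"travel":[60,-135,0],"roll":0},{"travel":[80,-180,0],"roll":0},{"travel":[100,-225,0],"roll":0},{"travel":[120,-270,0],"roll":0},{"travel":[140,-315,0],"roll":0},{"travel":[158,-357,0],"roll":0}]' 1
python3 -m handwheel '[{"travel":[0,0,-45],"roll":0},{"travel":[0,0,-90],"roll":0},{"travel":[0,0,-135],"roll":0},{"travel":[0,0,-165],"roll":0},{"travel":[0,0,-171],"roll":0},{"travel":[0,0,-171],"roll":0}]'
python3 -c "
from h import *
st(); snap('top','t1'); snap('side','s1')"
```

```text
t: 1.7
eef_pos: [577.1, -150.3, 179.2]
tcp_rot: [2.553, 1.57, 2.514]
ft_force: [0.7, 0.5, 0.1]
opening: 0.003
t: 2.3
eef_pos: [576.5, -147.9, 8.0]
tcp_rot: [2.751, 1.569, 2.714]
ft_force: [0.2, -0.1, -0.9]
opening: 0.004
t 2.3 tcp [ 576.5 -147.9    8. ] F [ 0.2 -0.1 -0.9] open 0.004 jaw yaw deg 87.8 j6 -1.9 xaxis [-0.001  0.001 -1.   ]
```

View pics/t1.png

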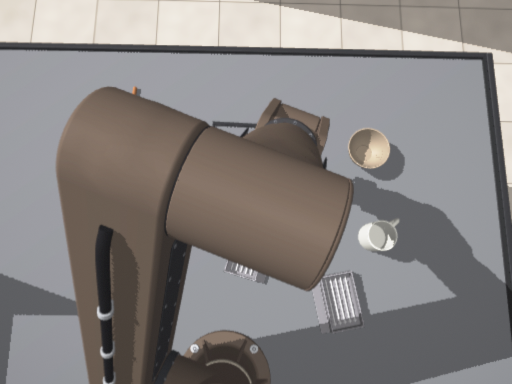

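View pics/s1.png

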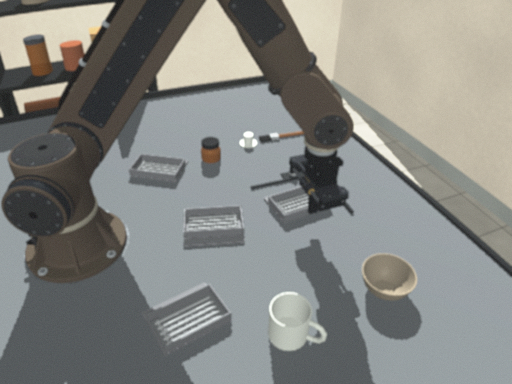

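The arm hides the tray from above, and the fingertips are by its -y wall. I'll push in +y, watching the force.

```bash
python3 -m handwheel '[{"travel":[0,6,0],"roll":0},{"travel":[0,12,0],"roll":0},{"travel":[0,18,0],"roll":0},{"travel":[0,24,0],"roll":0},{"travel":[0,29,0],"roll":0},{"travel":[0,34,0],"roll":0},{"travel":[1,39,0],"roll":0},{"travel":[1,44,0],"roll":0}]'
python3 -m handwheel '[{"travel":[0,4,0],"roll":0},{"travel":[0,8,0],"roll":0},{"travel":[0,10,0],"roll":0},{"travel":[0,12,0],"roll":0}]'
```

```text
t: 3.2
eef_pos: [577.8, -103.6, 8.4]
tcp_rot: [1.102, 1.571, 1.065]
ft_force: [0.0, -0.4, 0.9]
opening: 0.005
t: 3.6
eef_pos: [577.7, -91.9, 8.4]
tcp_rot: [2.023, 1.571, 1.985]
ft_force: [0.1, -0.5, -0.9]
opening: 0.002
```

```bash
python3 -c "
from h import *
st(); im=snap('side','s2'); cv2.imwrite('pics/s2c.png',cv2.cvtColor(cv2.resize(im[130:240,220:370],None,fx=5,fy=5,interpolation=cv2.INTER_CUBIC),cv2.COLOR_RGB2BGR))"
```

```text
t 3.6 tcp [577.7 -91.9   8.4] F [ 0.1 -0.5 -0.9] open 0.002 jaw yaw deg 87.9 j6 -1.8 xaxis [-0.  0. -1.]
```

View pics/s2c.png

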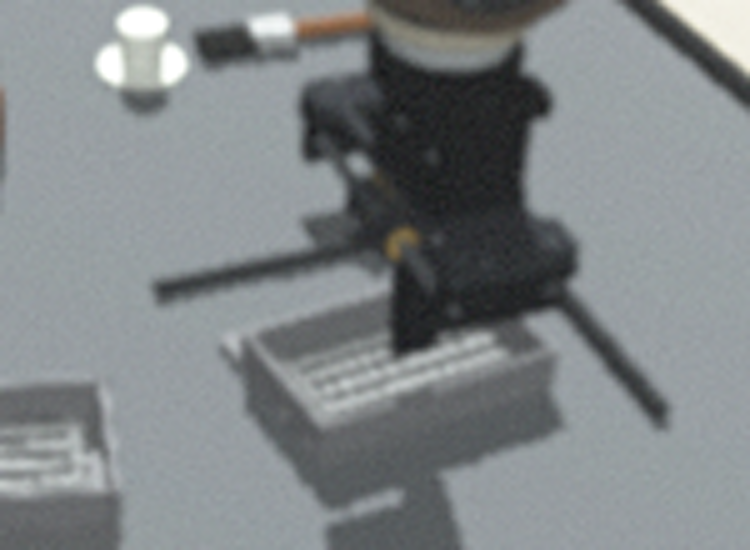

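```bash
python3 -c "
from h import *
for P in [(577.7,-91.9,8.4),(577.7,-91.9,28),(577.7,-91.9,90)]: 
  u=proj('side',P); print(u,(u-[220,130])*5)
im=cv2.imread('pics/side0.png'); cv2.imwrite('pics/s0c.png',cv2.resize(im[130:240,220:370],None,fx=5,fy=5,interpolation=cv2.INTER_CUBIC))
im=cv2.imread('pics/s1.png'); cv2.imwrite('pics/s1c.png',cv2.resize(im[130:240,220:370],None,fx=5,fy=5,interpolation=cv2.INTER_CUBIC))"
```

```text
[300.56767003 209.78632952] [402.83835017 398.93164761]
[301.204039   204.20657627] [406.02019498 371.03288135]
[303.30197799 185.68449004] [416.50988995 278.42245018]
```

View pics/s0c.png

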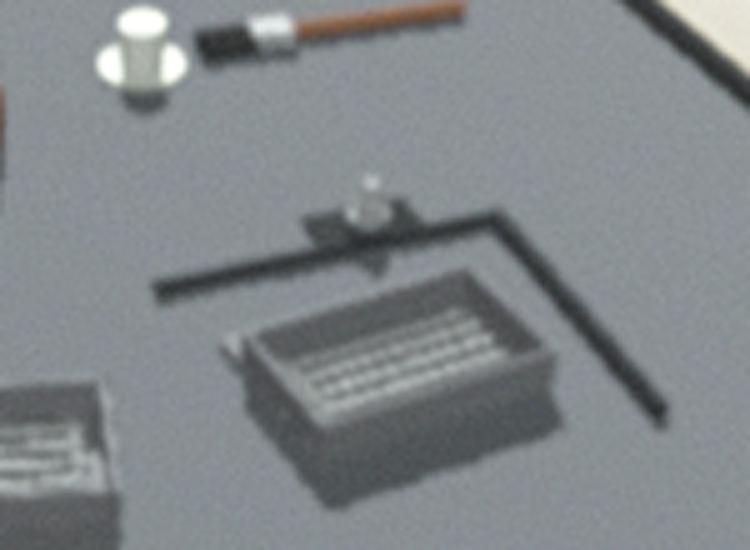

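View pics/s1c.png

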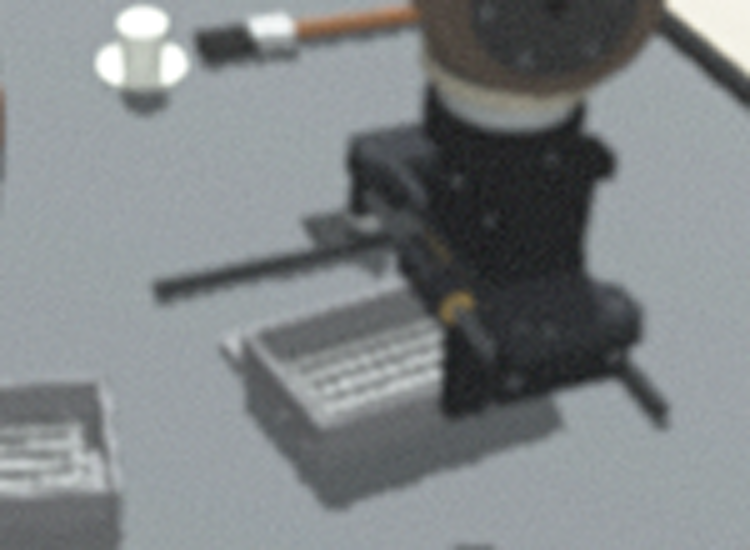

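```bash
python3 -c "
from h import *
for c,l in [((462,413),'s1'),((412,350),'s2')]:
  for z in (8,30,45,60): print(l,z,onz('side',220+c[0]/5,130+c[1]/5,z).round())
im=cv2.imread('pics/s1.png'); cv2.imwrite('pics/s1d.png',cv2.resize(im[90:230,250:370],None,fx=5,fy=4.2,interpolation=cv2.INTER_CUBIC))
"
```

```text
s1 8 [ 602. -114.    8.]
s1 30 [ 588. -135.   30.]
s1 45 [ 578. -150.   45.]
s1 60 [ 568. -165.   60.]
s2 8 [603. -56.   8.]
s2 30 [588. -79.  30.]
s2 45 [578. -95.  45.]
s2 60 [ 568. -111.   60.]
```

View pics/s1d.png

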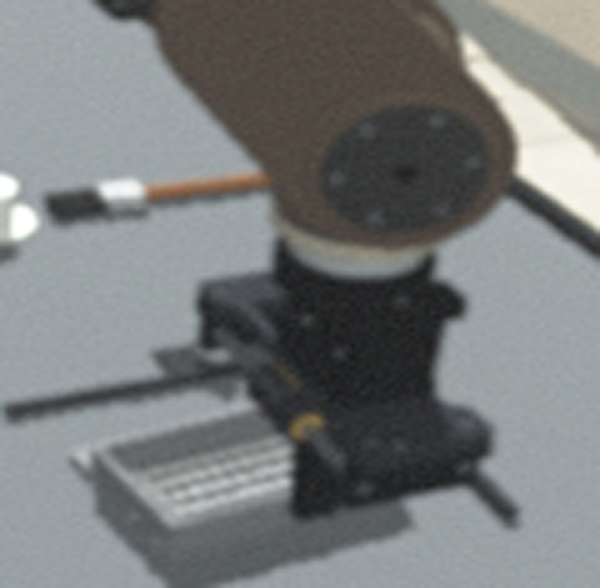

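The tray has not moved and no force was felt. In the picture the fingertip at crop (412,350) fits the commanded x,y only at z≈45 mm, so the fingertips passed over the tray. The reported height and the seen height disagree by about 36 mm. I'll back off and take a clear view of the fingertips before relying on the height.

```bash
python3 -m handwheel '[{"travel":[0,-30,10],"roll":0},{"travel":[0,-60,10],"roll":0},{"travel":[0,-68,10],"roll":0},{"travel":[0,-68,5],"roll":0},{"travel":[0,-68,0],"roll":0}]'
python3 -c "
from h import *
st(); im=snap('side','s3'); cv2.imwrite('pics/s3c.png',cv2.cvtColor(cv2.resize(im[100:240,250:400],None,fx=5,fy=4.2,interpolation=cv2.INTER_CUBIC),cv2.COLOR_RGB2BGR))
s=env.state();print(s['joints'])"
```

```text
t: 4.15
eef_pos: [577.4, -159.4, 7.9]
tcp_rot: [2.451, 1.57, 2.414]
ft_force: [0.2, 0.5, -0.1]
opening: 0.004
t 4.15 tcp [ 577.4 -159.4    7.9] F [ 0.2  0.5 -0.1] open 0.004 jaw yaw deg 87.8 j6 -1.91 xaxis [-0.  0. -1.]
[-3.79193674e-01  6.69886621e-01  1.77372009e+00  2.83833732e-04
  6.99838858e-01 -1.91304915e+00]
```

View pics/s3c.png

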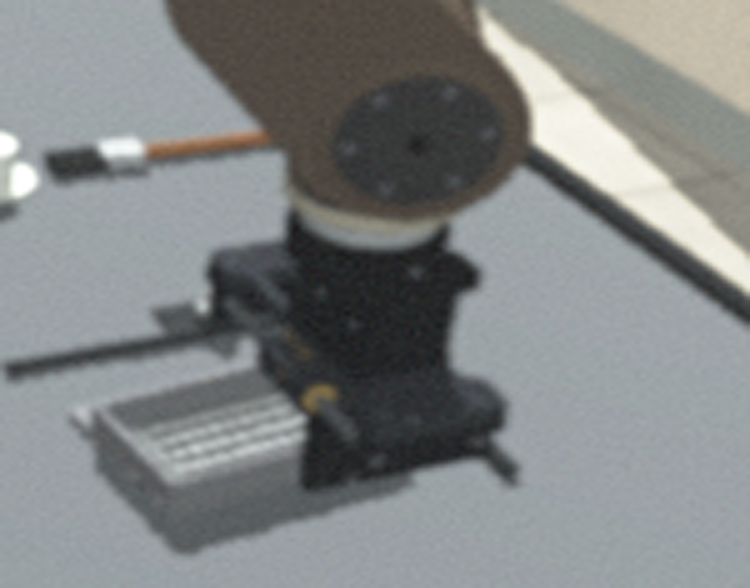

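```bash
python3 -m handwheel '[{"travel":[0,0,-2],"roll":0},{"travel":[0,0,-4],"roll":0}]'
python3 -m handwheel '[{"travel":[0,0,-1],"roll":0},{"travel":[0,0,-2],"roll":0}]'
python3 -m handwheel '[{"travel":[0,0,-1],"roll":0},{"travel":[0,0,-2],"roll":0}]'
python3 -m handwheel '[{"travel":[0,0,-1],"roll":0},{"travel":[0,0,-2],"roll":0}]'
```

```text
t: 4.4
eef_pos: [577.7, -159.2, 4.2]
tcp_rot: [2.435, 1.57, 2.398]
ft_force: [0.3, 0.2, -0.9]
opening: 0.009
t: 4.6
eef_pos: [577.8, -159.8, 2.4]
tcp_rot: [1.503, 1.571, 1.465]
ft_force: [-0.6, -0.0, 0.3]
opening: 0.004
t: 4.8
eef_pos: [577.8, -160.1, 0.5]
tcp_rot: [0.172, 1.571, 0.135]
ft_force: [0.2, -0.8, -0.2]
opening: 0.008
t: 5.0
eef_pos: [577.7, -160.0, -1.6]
tcp_rot: [1.314, 1.571, 1.276]
ft_force: [0.1, -0.3, -0.3]
opening: 0.005
```

No contact at a reported -1.6 mm, so the tip really is higher than reported. I'll go on down by feel.

```bash
python3 -m handwheel '[{"travel":[0,0,-4],"roll":0},{"travel":[0,0,-8],"roll":0},{"travel":[0,0,-11],"roll":0},{"travel":[0,0,-14],"roll":0}]'
python3 -m handwheel '[{"travel":[0,0,-2],"roll":0},{"travel":[0,0,-4],"roll":0},{"travel":[0,0,-6],"roll":0},{"travel":[0,0,-6],"roll":0}]'
python3 -c "
from h import *
st(); im=snap('side','s4'); cv2.imwrite('pics/s4c.png',cv2.cvtColor(cv2.resize(im[100:240,250:400],None,fx=5,fy=4.2,interpolation=cv2.INTER_CUBIC),cv2.COLOR_RGB2BGR))"
```

```text
t: 5.4
eef_pos: [577.7, -160.0, -15.9]
tcp_rot: [2.46, 1.571, 2.422]
ft_force: [0.1, -0.6, 0.1]
opening: 0.003
t: 5.8
eef_pos: [577.6, -160.0, -21.8]
tcp_rot: [2.525, 1.57, 2.488]
ft_force: [-0.1, 0.6, 0.8]
opening: 0.002
t 5.8 tcp [ 577.6 -160.   -21.8] F [-0.1  0.6  0.8] open 0.002 jaw yaw deg 87.8 j6 -1.91 xaxis [-0.  0. -1.]
```

View pics/s4c.png

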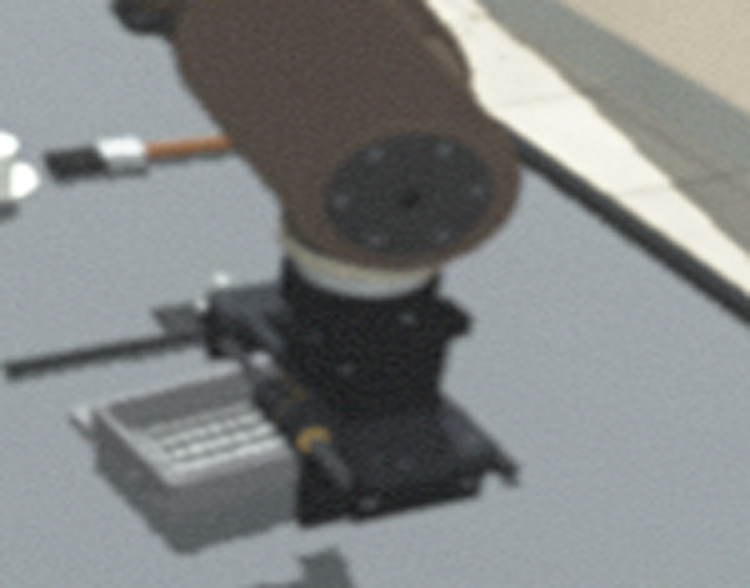

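```bash
python3 -c "
from h import *
for z in (5,10,15,20): print(z,onz('side',250+320/5,100+521/4.2,z).round())"
python3 -m handwheel '[{"travel":[0,0,-2],"roll":0},{"travel":[0,0,-4],"roll":0},{"travel":[0,0,-6],"roll":0},{"travel":[0,0,-6],"roll":0}]'
python3 -m handwheel '[{"travel":[0,0,-1],"roll":0},{"travel":[0,0,-2],"roll":0},{"travel":[0,0,-2],"roll":0}]'
python3 -m handwheel '[{"travel":[0,0,-1],"roll":0},{"travel":[0,0,-2],"roll":0},{"travel":[0,0,-2],"roll":0}]'
```

```text
5 [ 586. -153.    5.]
10 [ 583. -157.   10.]
15 [ 579. -162.   15.]
20 [ 576. -167.   20.]
t: 6.25
eef_pos: [577.6, -160.0, -27.8]
tcp_rot: [2.594, 1.57, 2.557]
ft_force: [-0.1, 1.3, -0.5]
opening: 0.002
t: 6.55
eef_pos: [577.7, -160.0, -29.7]
tcp_rot: [2.256, 1.571, 2.218]
ft_force: [-0.1, 0.2, 0.1]
opening: 0.001
t: 6.85
eef_pos: [577.6, -160.0, -31.7]
tcp_rot: [2.38, 1.571, 2.342]
ft_force: [-0.2, 0.1, -0.3]
opening: 0.007
```

```bash
python3 -m handwheel '[{"travel":[0,0,-1],"roll":0},{"travel":[0,0,-1],"roll":0}]'
python3 -m handwheel '[{"travel":[0,0,-1],"roll":0},{"travel":[0,0,-1],"roll":0}]'
python3 -m handwheel '[{"travel":[0,0,-1],"roll":0},{"travel":[0,0,-1],"roll":0}]'
```

```text
t: 7.05
eef_pos: [577.7, -160.0, -32.6]
tcp_rot: [2.174, 1.571, 2.136]
ft_force: [0.8, -1.1, 0.0]
opening: 0.005
t: 7.25
eef_pos: [577.6, -160.0, -33.7]
tcp_rot: [2.38, 1.571, 2.343]
ft_force: [0.4, -0.1, 0.2]
opening: 0.003
t: 7.45
eef_pos: [577.7, -160.0, -34.6]
tcp_rot: [2.307, 1.571, 2.27]
ft_force: [-0.5, -0.7, 0.2]
opening: 0.004
```

```bash
python3 -m handwheel '[{"travel":[0,5,5],"roll":0},{"travel":[0,13,5],"roll":0},{"travel":[0,21,5],"roll":0},{"travel":[0,29,5],"roll":0},{"travel":[0,35,5],"roll":0},{"travel":[0,41,5],"roll":0},{"travel":[0,47,5],"roll":0}]'
python3 -m handwheel '[{"travel":[0,6,0],"roll":0},{"travel":[0,12,0],"roll":0}]'
python3 -c "
from h import *
st(); im=snap('side','s5'); cv2.imwrite('pics/s5c.png',cv2.cvtColor(cv2.resize(im[100:240,230:380],None,fx=5,fy=4.2,interpolation=cv2.INTER_CUBIC),cv2.COLOR_RGB2BGR))"
```

```text
t: 8.15
eef_pos: [577.7, -112.7, -29.6]
tcp_rot: [-1.248, 1.571, -1.285]
ft_force: [0.0, -3.1, 0.3]
opening: 0.004
t: 8.35
eef_pos: [577.7, -100.7, -29.6]
tcp_rot: [2.729, 1.571, 2.691]
ft_force: [-0.4, -3.2, -0.2]
opening: 0.004
t 8.35 tcp [ 577.7 -100.7  -29.6] F [-0.4 -3.2 -0.2] open 0.004 jaw yaw deg 87.8 j6 -1.82 xaxis [-0.  0. -1.]
```

View pics/s5c.png

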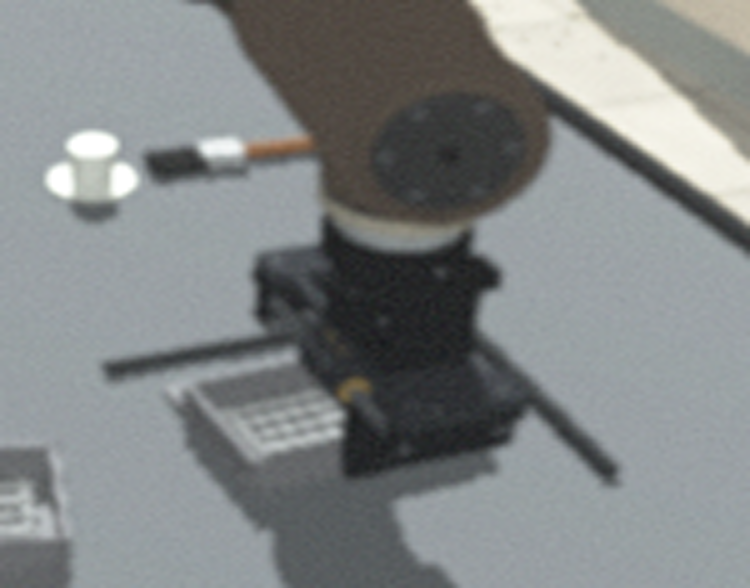

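The fingers are in contact and the tray slides at 3.2 N. I continue to the side fence.

```bash
python3 -m handwheel '[{"travel":[0,5,0],"roll":0},{"travel":[0,10,0],"roll":0},{"travel":[0,14,0],"roll":0}]'
python3 -m handwheel '[{"travel":[0,2,0],"roll":0},{"travel":[0,4,0],"roll":0}]'
python3 -m handwheel '[{"travel":[0,1.5,0],"roll":0},{"travel":[0,3,0],"roll":0}]'
```

```text
t: 8.7
eef_pos: [577.7, -86.7, -29.6]
tcp_rot: [2.338, 1.571, 2.3]
ft_force: [0.6, -2.3, -0.4]
opening: 0.005
t: 8.9
eef_pos: [577.7, -82.8, -29.6]
tcp_rot: [1.908, 1.571, 1.87]
ft_force: [-0.9, -2.8, -0.7]
opening: 0.004
t: 9.1
eef_pos: [577.7, -80.0, -29.6]
tcp_rot: [1.457, 1.571, 1.419]
ft_force: [-0.8, -3.1, -1.2]
opening: 0.005
```

```bash
python3 -m handwheel '[{"travel":[0,1,0],"roll":0},{"travel":[0,2,0],"roll":0}]'
python3 -m handwheel '[{"travel":[0,1,0],"roll":0},{"travel":[0,2,0],"roll":0}]'
python3 -m handwheel '[{"travel":[0,1,0],"roll":0},{"travel":[0,2,0],"roll":0}]'
python3 -c "
from h import *
st(); im=snap('side','s6'); cv2.imwrite('pics/s6c.png',cv2.cvtColor(cv2.resize(im[100:240,230:380],None,fx=5,fy=4.2,interpolation=cv2.INTER_CUBIC),cv2.COLOR_RGB2BGR))"
```

```text
t: 9.3
eef_pos: [577.7, -78.0, -29.6]
tcp_rot: [1.638, 1.571, 1.6]
ft_force: [-0.2, -2.0, -1.8]
opening: 0.007
t: 9.5
eef_pos: [577.7, -76.0, -29.6]
tcp_rot: [1.91, 1.571, 1.872]
ft_force: [-0.4, -1.4, -0.9]
opening: 0.006
t: 9.7
eef_pos: [577.8, -74.0, -29.5]
tcp_rot: [-0.019, 1.571, -0.056]
ft_force: [1.8, -5.3, -1.3]
opening: 0.004
t 9.7 tcp [577.8 -74.  -29.5] F [ 1.8 -5.3 -1.3] open 0.004 jaw yaw deg 87.8 j6 -1.77 xaxis [ 0. -0. -1.]
```

View pics/s6c.png

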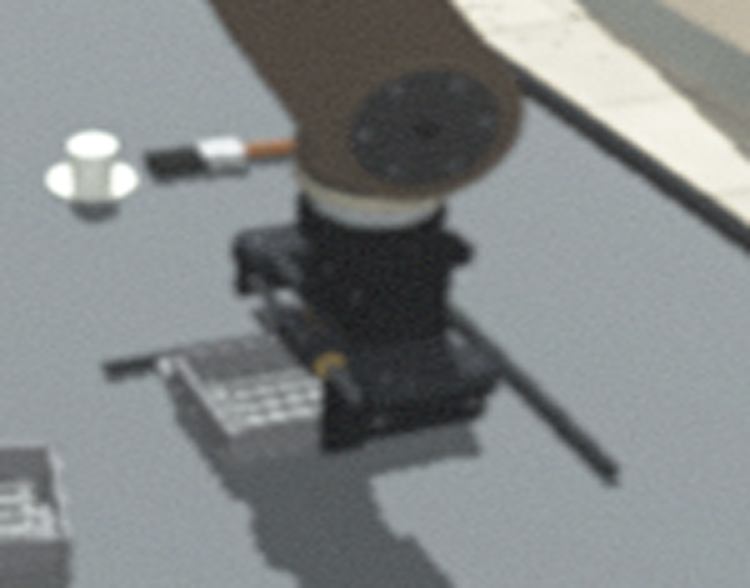

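```bash
python3 -m handwheel '[{"travel":[0,0.7,0],"roll":0},{"travel":[0,0.7,0],"roll":0}]'
python3 -m handwheel '[{"travel":[0,0.7,0],"roll":0},{"travel":[0,0.7,0],"roll":0}]'
```

```text
t: 9.95
eef_pos: [578.4, -73.7, -29.3]
tcp_rot: [-0.267, 1.569, -0.304]
ft_force: [1.4, -4.5, -1.5]
opening: 0.006
t: 10.15
eef_pos: [578.8, -73.4, -29.2]
tcp_rot: [-0.352, 1.568, -0.39]
ft_force: [3.1, -7.5, -0.9]
opening: 0.008
```

The tray is blocked against the side fence at about 7 N. I back off and go round to the -x wall.

```bash
python3 -m handwheel '[{"travel":[-3,-15,0],"roll":0},{"travel":[-20,-40,0],"roll":0},{"travel":[-60,-55,0],"roll":0},{"travel":[-110,-55,0],"roll":0},{"travel":[-125,-30,0],"roll":0},{"travel":[-125,10,0],"roll":0},{"travel":[-125,55,0],"roll":0},{"travel":[-125,55,0],"roll":0}]'
python3 -c "
from h import *
st(); snap('top','t7');im=snap('side','s7'); cv2.imwrite('pics/s7c.png',cv2.cvtColor(cv2.resize(im[100:240,220:370],None,fx=5,fy=4.2,interpolation=cv2.INTER_CUBIC),cv2.COLOR_RGB2BGR))"
```

```text
t: 10.95
eef_pos: [451.7, -14.3, -29.4]
tcp_rot: [2.713, 1.569, 2.679]
ft_force: [0.8, 0.1, 0.3]
opening: 0.009
t 10.95 tcp [451.7 -14.3 -29.4] F [0.8 0.1 0.3] open 0.009 jaw yaw deg 88.1 j6 -1.72 xaxis [-0.001  0.001 -1.   ]
```

View pics/t7.png

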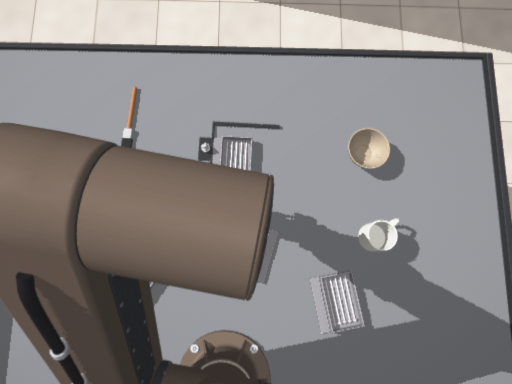

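View pics/s7c.png

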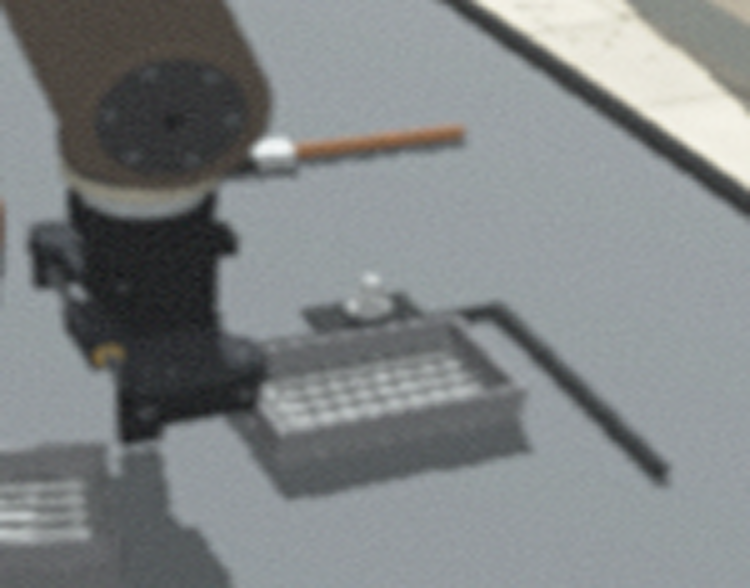

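```bash
python3 -c "
import cv2
im=cv2.imread('pics/t7.png'); cv2.imwrite('pics/t7c.png',cv2.resize(im[115:175,195:285],None,fx=8,fy=8,interpolation=cv2.INTER_CUBIC))"
```

```text
(no output)
```

View pics/t7c.png

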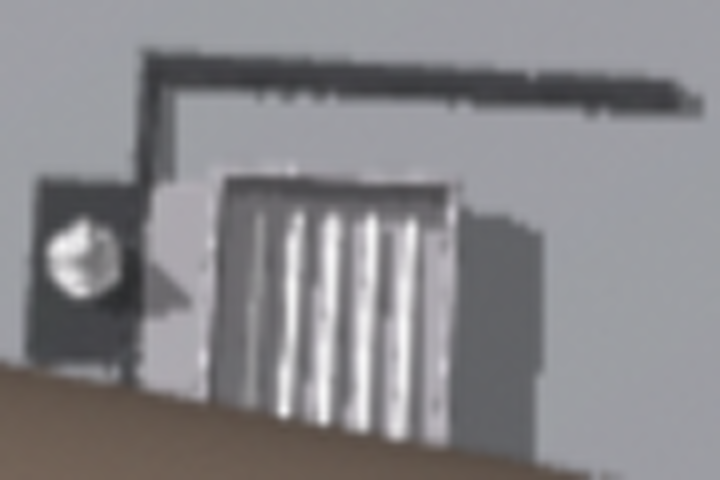

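The ledge is flush and parallel along the side fence, at crop (145,180) to (130,385), with a gap to the end fence left. I push along +x from the -x wall.

```bash
python3 -m handwheel '[{"travel":[12,-3,0],"roll":0},{"travel":[24,-3,0],"roll":0},{"travel":[36,-4,0],"roll":0},{"travel":[48,-5,0],"roll":0},{"travel":[55,-5,0],"roll":0},{"travel":[62,-5,0],"roll":0}]'
python3 -m handwheel '[{"travel":[6,0,0],"roll":0},{"travel":[12,0,0],"roll":0},{"travel":[18,-0.5,0],"roll":0}]'
python3 -m handwheel '[{"travel":[4,0,0],"roll":0},{"travel":[8,-0.3,0],"roll":0}]'
```

```text
t: 11.65
eef_pos: [514.2, -22.8, -29.8]
tcp_rot: [3.047, 1.568, 3.009]
ft_force: [-4.3, -2.8, -0.2]
opening: 0.002
t: 11.95
eef_pos: [533.0, -23.0, -29.7]
tcp_rot: [2.631, 1.57, 2.593]
ft_force: [-1.8, -0.3, -2.0]
opening: 0.004
t: 12.15
eef_pos: [540.9, -23.3, -29.6]
tcp_rot: [2.487, 1.571, 2.449]
ft_force: [-2.7, -0.6, -1.0]
opening: 0.006
```

```bash
python3 -m handwheel '[{"travel":[2,0,0],"roll":0},{"travel":[4,0,0],"roll":0}]'
python3 -m handwheel '[{"travel":[1.5,0,0],"roll":0},{"travel":[3,0,0],"roll":0}]'
python3 -m handwheel '[{"travel":[1,0,0],"roll":0},{"travel":[2,0,0],"roll":0}]'
```

```text
t: 12.35
eef_pos: [544.7, -23.4, -29.5]
tcp_rot: [2.767, 1.57, 2.73]
ft_force: [-2.2, -0.2, -1.0]
opening: 0.002
t: 12.55
eef_pos: [544.5, -23.3, -29.6]
tcp_rot: [3.071, 1.564, 3.033]
ft_force: [-20.6, -5.6, 14.4]
opening: 0.005
t: 12.75
eef_pos: [544.4, -23.2, -29.5]
tcp_rot: [3.078, 1.56, 3.041]
ft_force: [-28.2, -6.1, 19.9]
opening: 0.008
```

```bash
python3 -m handwheel '[{"travel":[-20,0,0],"roll":0},{"travel":[-60,0,0],"roll":0},{"travel":[-110,0,0],"roll":0},{"travel":[-130,0,0],"roll":0}]'
python3 -c "
from h import *
st(); im=snap('top','t8');cv2.imwrite('pics/t8c.png',cv2.cvtColor(cv2.resize(im[115:185,195:285],None,fx=8,fy=8,interpolation=cv2.INTER_CUBIC),cv2.COLOR_RGB2BGR));im=snap('side','s8'); cv2.imwrite('pics/s8c.png',cv2.cvtColor(cv2.resize(im[100:240,220:370],None,fx=5,fy=4.2,interpolation=cv2.INTER_CUBIC),cv2.COLOR_RGB2BGR))"
```

```text
t: 13.15
eef_pos: [416.2, -23.0, -29.2]
tcp_rot: [2.867, 1.569, 2.829]
ft_force: [1.8, 1.1, -0.3]
opening: 0.004
t 13.15 tcp [416.2 -23.  -29.2] F [ 1.8  1.1 -0.3] open 0.004 jaw yaw deg 87.8 j6 -1.75 xaxis [-0.001  0.    -1.   ]
```

View pics/t8c.png

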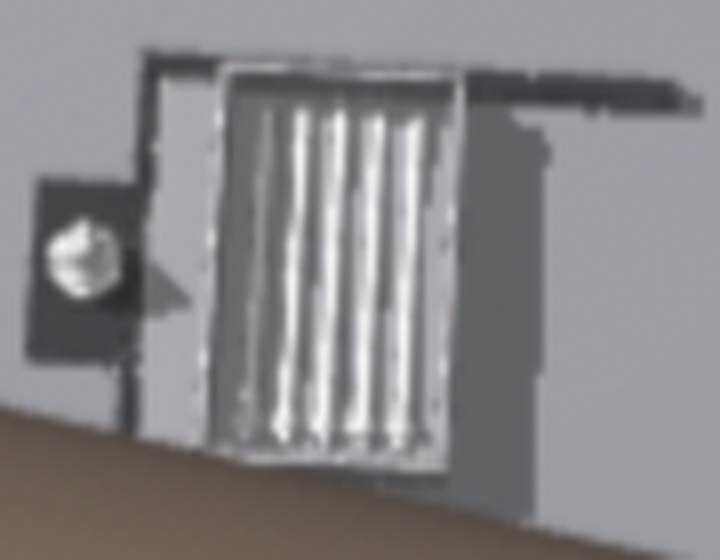

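View pics/s8c.png

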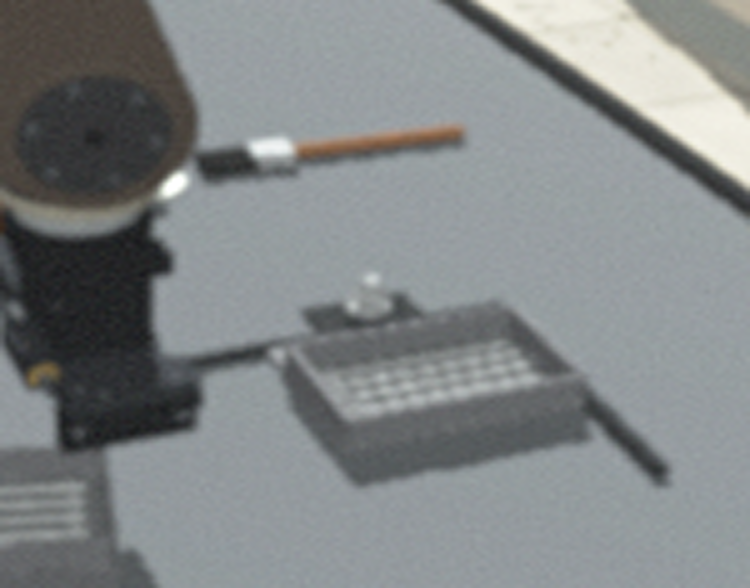

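```bash
cat > meas.py <<'E'
from h import *
import sys
def fit(P):
    P=np.array(P,np.float32);P=P[~np.isnan(P[:,0])]
    vx,vy,x,y=cv2.fitLine(P,cv2.DIST_HUBER,0,.01,.01).ravel()
    return np.array([vx,vy])*(1 if vx>0 else -1),np.array([x,y])
def meas(f,vmax):
    g=cv2.cvtColor(cv2.imread(f),cv2.COLOR_BGR2GRAY).astype(float)
    A=[];B=[]
    for v in range(127,vmax):
        a=g[v,208:222]
        i=np.argmax(np.diff(a)); # dark->bright ledge edge
        d=np.diff(a); w=d[max(0,i-1):i+2].clip(0); e=208+.5+(np.arange(max(0,i-1),i+2)[:len(w)]*w).sum()/w.sum()
        A.append(onz('top',e,v,6)[:2])
        a=g[v,222-25:222]
    yaw=0
    d,p=fit(A); q=(p-F0)
    print('ledge edge yaw rel fence',np.arctan2(d[1],d[0])-FY,'y_f at mid',q@fy,'n',len(A))
    P=np.array(A)-F0; print(np.c_[P@fx,P@fy].round(1)[::4].tolist())
meas(sys.argv[1],int(sys.argv[2]))
E
python3 meas.py pics/t8.png 167
```

```text
ledge edge yaw rel fence -0.0045200735 y_f at mid -0.3396046906350414 n 40
[[-11.6, -0.6], [-24.1, -1.2], [-36.6, -1.2], [-49.0, -0.4], [-61.5, 1.4], [-73.8, 0.4], [-86.0, 0.5], [-98.2, -0.2], [-110.3, -1.0], [-122.5, -1.1]]
```

The tray is home: the ledge edge is within about 0.3 mm of the side fence and its relative yaw is about -0.005 rad. The push in x ended in a hard stop at the end fence. Now for the cap. I raise, half-open the fingers, and turn the jaws across the side camera's view, clear of the brush.

```bash
python3 -m handwheel '[{"travel":[0,0,40],"roll":-8},{"travel":[5,10,80],"roll":-16},{"travel":[25,45,100],"roll":-24},{"travel":[45,85,100],"roll":-32},{"travel":[65,125,100],"roll":-40},{"travel":[85,165,100],"roll":-48},{"travel":[105,205,100],"roll":-56},{"travel":[125,245,100],"roll":-64}]' -0.26
python3 -m handwheel '[{"travel":[20,40,0],"roll":-8},{"travel":[34,70,0],"roll":-16},{"travel":[38,74,0],"roll":-24},{"travel":[38,74,0],"roll":-32},{"travel":[38,74,0],"roll":-40},{"travel":[38,74,0],"roll":-48},{"travel":[38,74,0],"roll":-48}]'
python3 -c "
from h import *
st(); snap('top','t9');im=snap('side','s9'); cv2.imwrite('pics/s9c.png',cv2.cvtColor(cv2.resize(im[60:180,190:340],None,fx=5,fy=5,interpolation=cv2.INTER_CUBIC),cv2.COLOR_RGB2BGR))"
```

```text
t: 14.05
eef_pos: [547.1, 224.5, 71.2]
tcp_rot: [1.457, 1.568, 0.296]
ft_force: [1.2, -0.4, -0.2]
opening: 0.606
t: 14.75
eef_pos: [584.0, 296.4, 70.9]
tcp_rot: [2.362, 1.569, 0.368]
ft_force: [-0.1, 0.3, -0.3]
opening: 0.632
t 14.75 tcp [584.  296.4  70.9] F [-0.1  0.3 -0.3] open 0.632 jaw yaw deg -24.3 j6 0.79 xaxis [ 0.002  0.001 -1.   ]
```

View pics/t9.png

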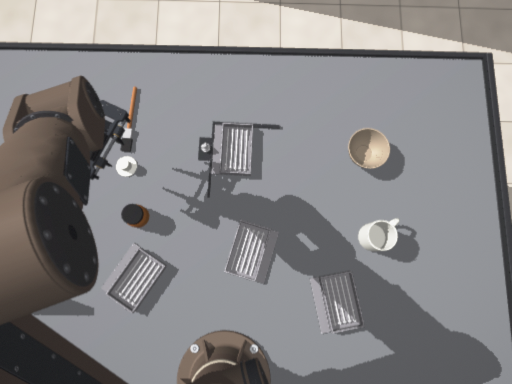

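View pics/s9c.png

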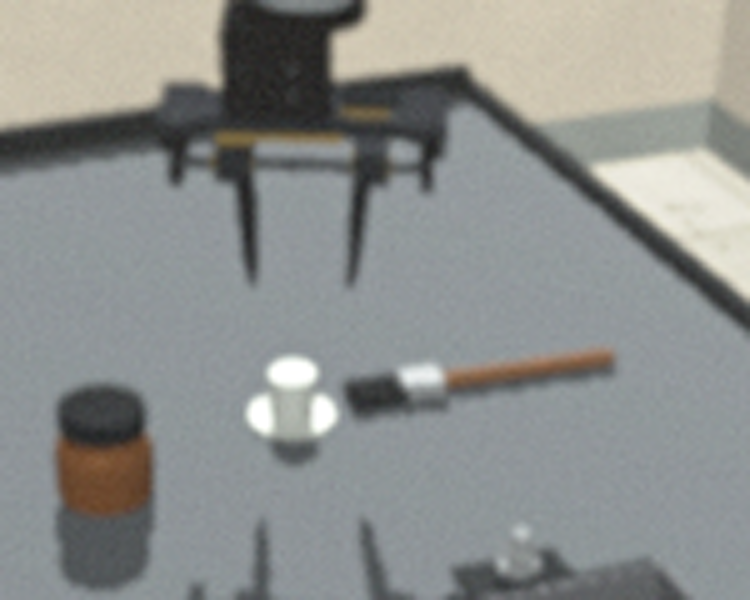

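Both views are clear now. In the side crop the fingertips are at (252,282) and (351,284) and the cap barrel top is at (292,372). Next I triangulate the tips and re-measure the tray.

```bash
python3 meas.py pics/t9.png 175; python3 -c "
import cv2
im=cv2.imread('pics/t9.png'); cv2.imwrite('pics/t9c.png',cv2.resize(im[95:185,80:150],None,fx=6.6,fy=6.6,interpolation=cv2.INTER_CUBIC)); cv2.imwrite('pics/t9d.png',cv2.resize(im[115:185,195:285],None,fx=8,fy=8,interpolation=cv2.INTER_CUBIC))"
```

```text
ledge edge yaw rel fence -0.006266605 y_f at mid -0.21531569027620695 n 48
[[-11.6, -0.7], [-24.1, -1.2], [-36.6, -1.2], [-49.0, -0.3], [-61.5, 1.5], [-73.8, 0.3], [-86.0, 0.4], [-98.2, -0.2], [-110.3, -1.0], [-122.6, 0.6], [-134.5, -1.2], [-146.6, 0.6]]
```

View pics/t9c.png

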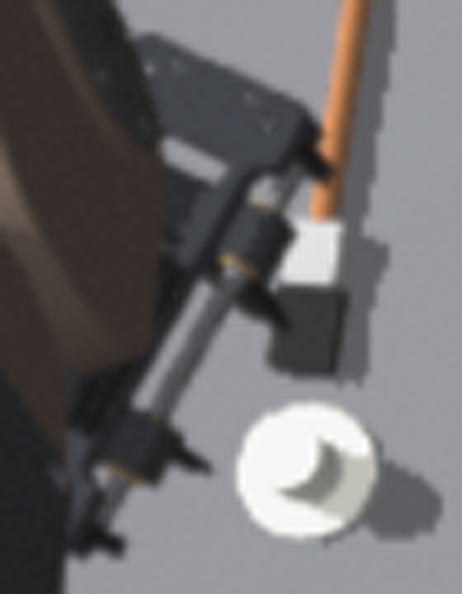

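View pics/t9d.png

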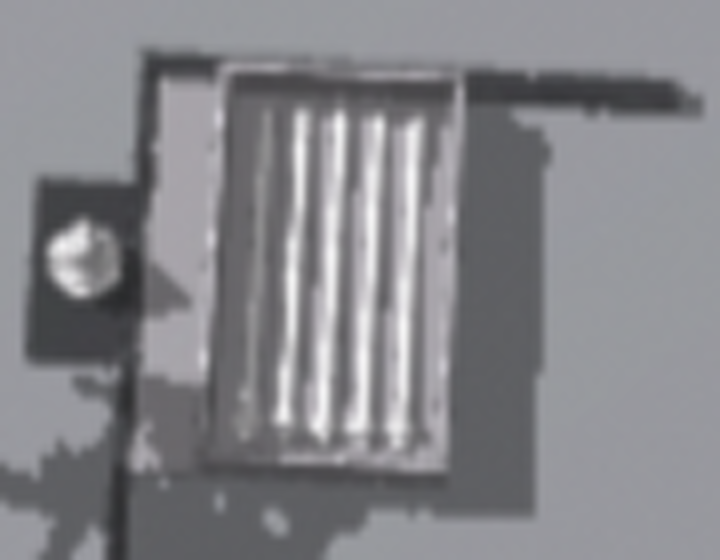

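```bash
python3 -c "
from h import *
T=lambda a,b:(80+(a+.5)/6.6-.5,95+(b+.5)/6.6-.5)
S=lambda a,b:(190+(a+.5)/5-.5,60+(b+.5)/5-.5)
a,ea=tri(*T(210,467),*S(252,284)); b,eb=tri(*T(288,326),*S(351,286))
print(a,ea,b,eb,(a+b)/2,np.linalg.norm(a-b))
print('cap: top-view flange z4',onz('top',*T(307,470),3.5),'side barrel top',onz('side',*S(292,372),36),'side flange',onz('side',*S(292,413),4))
print('stud side', onz('side',*S(521,530),36))
for v in (122,123,124,125): print(v,(onz('top',232,v,28)[:2]-F0)@fx)
"
```

```text
[550.92919485 298.56446338 107.4924794 ] 0.49607074765763004 [609.51863164 271.69315215 108.28986565] 0.12904201274997815 [580.22391325 285.12880777 107.89117252] 64.46258834576041
cap: top-view flange z4 [578.29077375 296.11151201   3.5       ] side barrel top [579.33963568 298.9934777   36.        ] side flange [579.4047404  298.69426908   4.        ]
stud side [637.3892426  70.8291773  36.       ]
122 -1.8650152097418036
123 -4.9408092990396915
124 -8.013467392019294
125 -11.082995212976908
```

```bash
python3 -c "
import cv2
im=cv2.imread('pics/s9.png'); cv2.imwrite('pics/s9d.png',cv2.resize(im[155:225,265:365],None,fx=8,fy=8,interpolation=cv2.INTER_CUBIC))"; python3 -c "
from h import *
for v in (124,125,126): print(v,(onz('top',216,v,6)[:2]-F0)@fx)
for c in [(-220,0,8),(0,0,8),(0,-194,8),(0,0,0),(0,-194,0),(0,-25,28),(0,-115,28),(-150,-115,28),(-150,-25,28),(0,-115,0),(-150,-115,0)]:
  P=F0+fx*c[0]+fy*c[1]; u=proj('side',[*P,c[2]]); w=proj('top',[*P,c[2]]); print(c,((u-[265,155]+.5)*8-.5).round(),((w-[195,115]+.5)*8-.5).round())
"
```

```text
124 -1.939744187888823
125 -5.073234011930566
126 -8.203537410126547
(-220, 0, 8) [-104.  261.] [118. 649.]
(0, 0, 8) [435. 148.] [158.  68.]
(0, -194, 8) [700. 458.] [678.  95.]
(0, 0, 0) [433. 165.] [160.  76.]
(0, -194, 0) [696. 476.] [676. 103.]
(0, -25, 28) [472. 141.] [222.  51.]
(0, -115, 28) [592. 278.] [468.  64.]
(-150, -115, 28) [207. 366.] [448. 462.]
(-150, -25, 28) [104. 218.] [196. 449.]
(0, -115, 0) [581. 340.] [466.  92.]
(-150, -115, 0) [201. 429.] [447. 481.]
```

View pics/s9d.png

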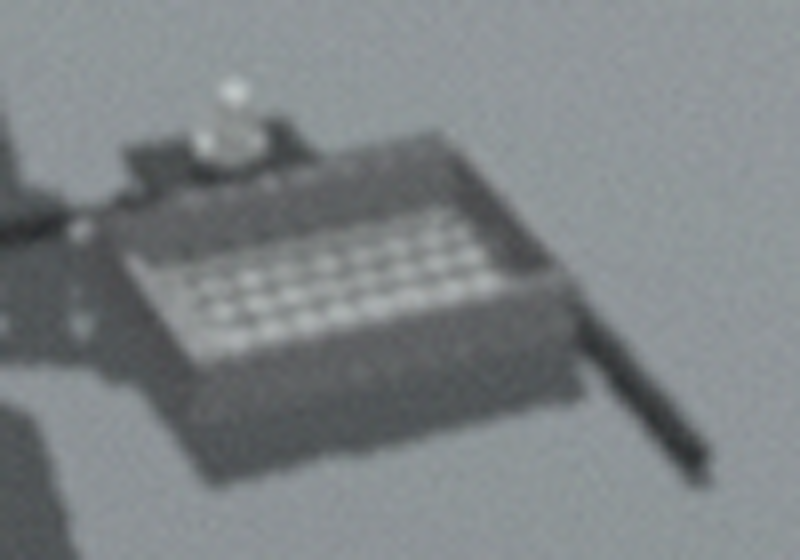

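```bash
python3 -c "
from h import *
D=lambda a,b:(195+(a+.5)/8-.5,115+(b+.5)/8-.5)
w=onz('top',*D(84,259),14); print('washer top',w)
S=lambda a,b:(265+(a+.5)/8-.5,155+(b+.5)/8-.5)
print('washer side',onz('side',*S(233,140),14),'tip',onz('side',*S(233,88),36), 'tip z33',onz('side',*S(233,88),34))
g=cv2.imread('pics/t9.png')[...,1].astype(int); print(g[140:155,196:216])
"
```

```text
washer top [635.81456404  67.16530678  14.        ]
washer side [637.48417347  68.13541334  14.        ] tip [637.16276326  71.13268894  36.        ] tip z33 [638.659748    73.74858786  34.        ]
[[154 154 149 101  70  67  66  67  66  66  66  67  65  66  64  65  67  91
  159 164]
 [154 154 149  98  69  67  67  66  70  75  69  66  65  65  66  68  70 101
  159 164]
 [155 154 149  96  70  67  67  75 103 127  89  73  69  66  64  62  76 122
  161 164]
 [155 154 149  95  68  70  85 115 169 193 124 109  97  71  64  62  83 139
  162 163]
 [155 155 148  89  72 100 160 188 218 208 137 145 134  89  69  69  83 131
  162 163]
 [155 155 147  82  83 159 227 227 223 211 143 116 130 108  75  74  82 130
  161 163]
 [155 154 141  79  94 189 221 214 203 170 123 111 132 117  67  54  78 128
  160 163]
 [155 152 127  76  85 156 191 181 154 125 111 115 128 117  70  49  67 119
  149 161]
 [154 152 131  78  85 152 191 193 167 134 115 117 128 126  61  48  61 104
  115 146]
 [154 153 131  78  77 131 206 221 208 164 131 121 138 130  64  47  57 101
  104 115]
 [155 152 126  76  67  87 151 205 196 169 136 134 124  89  51  46  57 101
  103 104]
 [154 150 113  73  67  69  87 141 194 190 135 109  76  54  45  48  61  98
  102 102]
 [154 149 108  72  69  67  69  80  97  95  80  61  50  46  43  48  60  99
  102 102]
 [153 148 100  71  68  68  68  67  67  66  66  56  53  49  50  54  62 101
  105 108]
 [152 148  97  70  68  68  68  67  66  66  66  66  63  56  61  64  75 121
  126 131]]
```

The tip triangulates to the reported pose plus about (0, -2, +37) mm, once allowing for the near edge of the 20 mm wide finger being the part seen. The stud minus cap displacement is (57.9,-229.3) in the side view and (57.5,-228.9) in the top view, so they agree. The bristles start about 38 mm from the cap, so I narrow the opening to 44 mm and go down over the barrel.

```bash
python3 -m handwheel '[{"travel":[-5,3,-10],"roll":0},{"travel":[-5,3,-30],"roll":0},{"travel":[-5,3,-45],"roll":0},{"travel":[-5,3,-45],"roll":0}]' 0.07
python3 -c "
from h import *
st(); im=snap('side','s10'); cv2.imwrite('pics/s10c.png',cv2.cvtColor(cv2.resize(im[60:180,190:340],None,fx=5,fy=5,interpolation=cv2.INTER_CUBIC),cv2.COLOR_RGB2BGR))
im=snap('top','t10');cv2.imwrite('pics/t10c.png',cv2.cvtColor(cv2.resize(im[95:185,80:150],None,fx=6.6,fy=6.6,interpolation=cv2.INTER_CUBIC),cv2.COLOR_RGB2BGR))"
```

```text
t: 15.25
eef_pos: [576.4, 298.2, 22.9]
tcp_rot: [-0.753, 1.567, -2.744]
ft_force: [-0.6, 0.8, -0.0]
opening: 0.466
t 15.25 tcp [576.4 298.2  22.9] F [-0.6  0.8 -0. ] open 0.466 jaw yaw deg -24.1 j6 0.8 xaxis [-0.004 -0.001 -1.   ]
```

View pics/s10c.png

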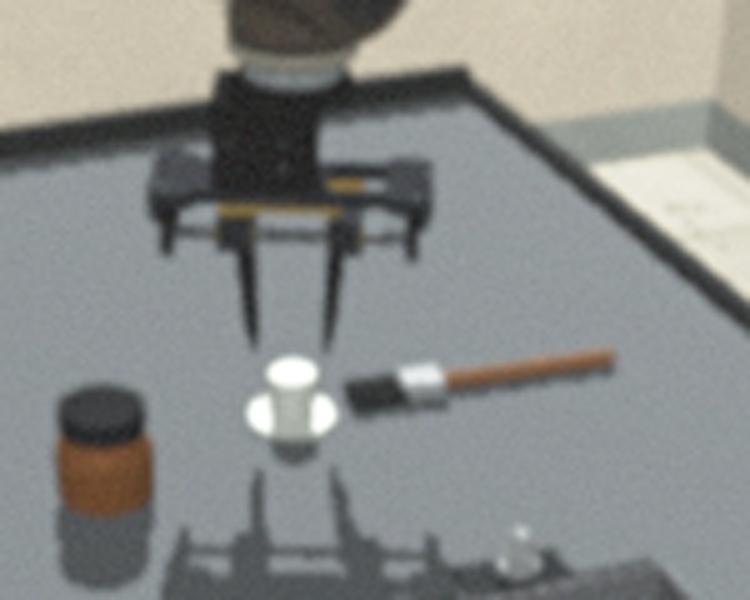

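View pics/t10c.png

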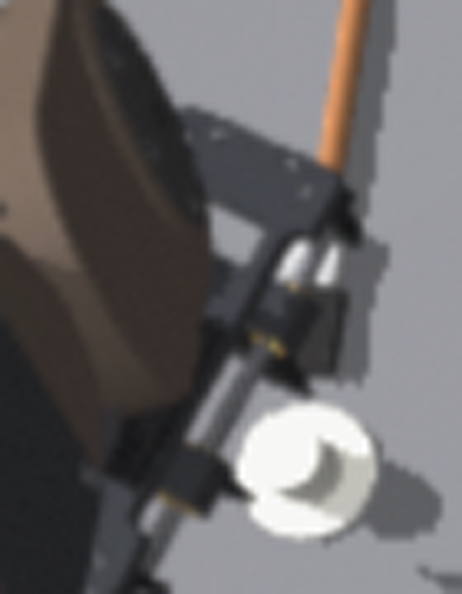

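```bash
python3 -c "
from h import *
T=lambda a,b:(80+(a+.5)/6.6-.5,95+(b+.5)/6.6-.5)
S=lambda a,b:(190+(a+.5)/5-.5,60+(b+.5)/5-.5)
a,ea=tri(*T(248,496),*S(254,349)); b,eb=tri(*T(310,392),*S(329,352))
print(a,ea,b,eb,(a+b)/2,np.linalg.norm(a-b))
"
```

```text
[552.45634427 300.99129303  57.826022  ] 0.4256499355994797 [597.45992423 278.24332878  58.47756631] 0.122257752703643 [574.95813425 289.6173109   58.15179416] 50.430314262642064
```

The fingers are centred on the cap to within about 1 mm. I descend to just above the flange.

```bash
python3 -m handwheel '[{"travel":[0,0,-15],"roll":0},{"travel":[0,0,-30],"roll":0},{"travel":[0,0,-42],"roll":0},{"travel":[0,0,-50],"roll":0},{"travel":[0,0,-53],"roll":0},{"travel":[0,0,-53],"roll":0}]'
python3 -c "
from h import *
st(); im=snap('side','s11'); cv2.imwrite('pics/s11c.png',cv2.cvtColor(cv2.resize(im[60:180,190:340],None,fx=5,fy=5,interpolation=cv2.INTER_CUBIC),cv2.COLOR_RGB2BGR))"
```

```text
t: 15.95
eef_pos: [577.6, 298.5, -28.0]
tcp_rot: [-0.614, 1.57, -2.607]
ft_force: [-0.4, -0.5, 0.1]
opening: 0.467
t 15.95 tcp [577.6 298.5 -28. ] F [-0.4 -0.5  0.1] open 0.467 jaw yaw deg -24.2 j6 0.8 xaxis [-0.001 -0.    -1.   ]
```

View pics/s11c.png

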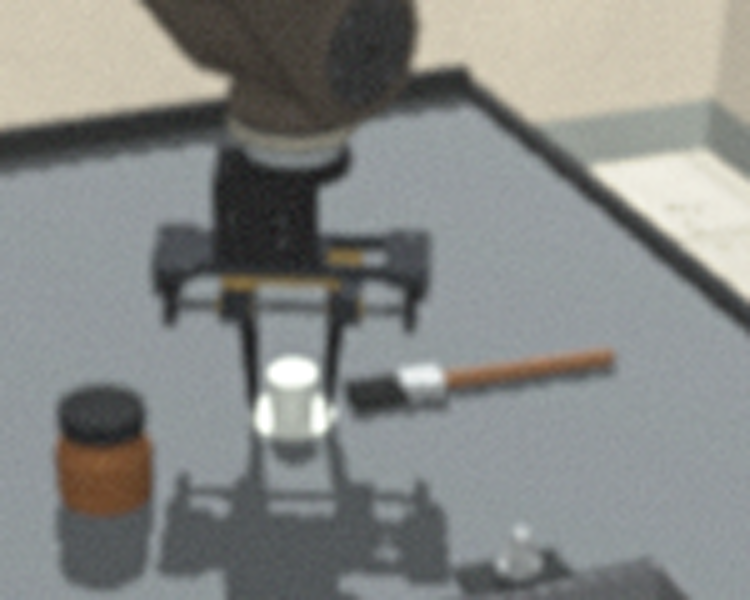

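The fingers straddle the barrel, so I grip and lift a little.

```bash
python3 -m handwheel '[{"travel":[0,0,0],"roll":0},{"travel":[0,0,0],"roll":0},{"travel":[0,0,0],"roll":0},{"travel":[0,0,0],"roll":0},{"travel":[0,0,0],"roll":0},{"travel":[0,0,0],"roll":0}]' 1
python3 -c "
from h import *
st(); im=snap('side','s12'); cv2.imwrite('pics/s12c.png',cv2.cvtColor(cv2.resize(im[60:180,190:340],None,fx=5,fy=5,interpolation=cv2.INTER_CUBIC),cv2.COLOR_RGB2BGR))"
python3 -m handwheel '[{"travel":[0,0,20],"roll":0},{"travel":[0,0,45],"roll":0},{"travel":[0,0,70],"roll":0},{"travel":[0,0,70],"roll":0}]'
python3 -c "
from h import *
st(); im=snap('side','s13'); cv2.imwrite('pics/s13c.png',cv2.cvtColor(cv2.resize(im[60:180,190:340],None,fx=5,fy=5,interpolation=cv2.INTER_CUBIC),cv2.COLOR_RGB2BGR))"
```

```text
t: 16.6
eef_pos: [578.0, 298.7, -27.1]
tcp_rot: [2.268, 1.57, 0.276]
ft_force: [-1.4, -0.2, 5.3]
opening: 0.33
t 16.6 tcp [578.  298.7 -27.1] F [-1.4 -0.2  5.3] open 0.33 jaw yaw deg -24.2 j6 0.8 xaxis [ 0.001  0.    -1.   ]
t: 17.05
eef_pos: [579.1, 299.2, 45.4]
tcp_rot: [2.358, 1.566, 0.365]
ft_force: [0.2, 0.5, -1.1]
opening: 0.328
t 17.05 tcp [579.1 299.2  45.4] F [ 0.2  0.5 -1.1] open 0.328 jaw yaw deg -24.1 j6 0.8 xaxis [ 0.004  0.002 -1.   ]
```

View pics/s12c.png

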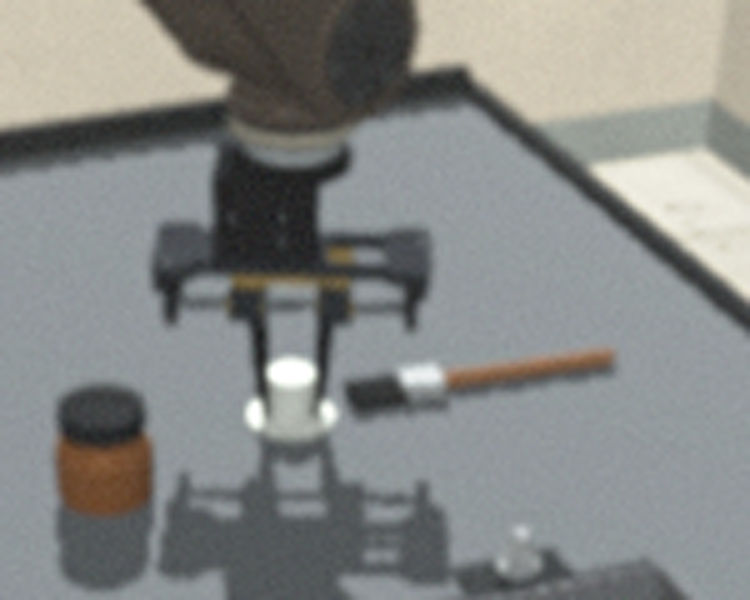

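View pics/s13c.png

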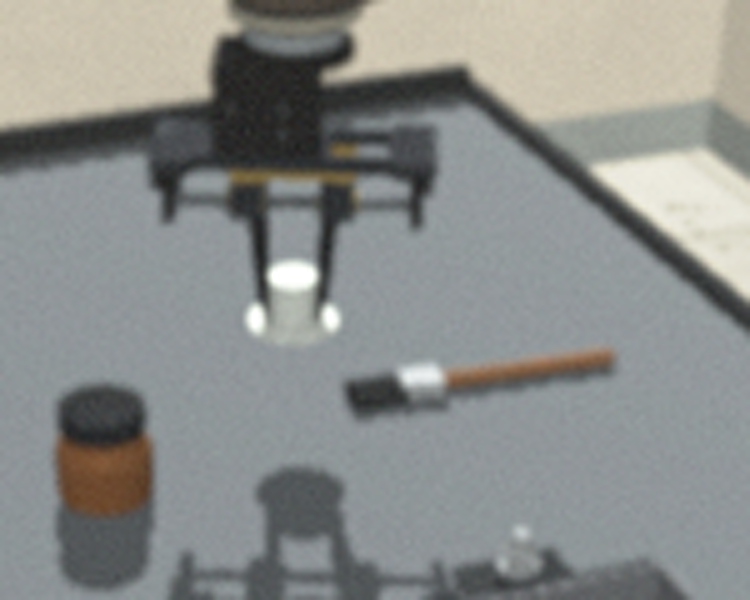

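The cap is gripped upright and lifted. I carry it above the stud, by (+58,-229).

```bash
python3 -m handwheel '[{"travel":[8,-32,0],"roll":0},{"travel":[18,-72,0],"roll":0},{"travel":[28,-112,0],"roll":0},{"travel":[38,-152,0],"roll":0},{"travel":[48,-190,0],"roll":0},{"travel":[56,-220,0],"roll":0},{"travel":[58,-229,-10],"roll":0},{"travel":[58,-229,-15],"roll":0}]'
python3 -m handwheel '[{"travel":[0,0,0],"roll":0},{"travel":[0,0,0],"roll":0}]'
python3 -c "
from h import *
st(); im=snap('side','s14'); cv2.imwrite('pics/s14c.png',cv2.cvtColor(cv2.resize(im[90:210,230:380],None,fx=5,fy=5,interpolation=cv2.INTER_CUBIC),cv2.COLOR_RGB2BGR))
im=snap('top','t14');cv2.imwrite('pics/t14c.png',cv2.cvtColor(cv2.resize(im[100:200,150:290],None,fx=5,fy=5,interpolation=cv2.INTER_CUBIC),cv2.COLOR_RGB2BGR))"
```

```text
t: 17.9
eef_pos: [634.9, 68.5, 25.4]
tcp_rot: [-1.14, 1.568, -3.134]
ft_force: [-0.6, -0.2, -1.6]
opening: 0.333
t: 18.1
eef_pos: [635.1, 71.0, 26.9]
tcp_rot: [-1.206, 1.57, 3.086]
ft_force: [0.2, 0.5, -1.1]
opening: 0.328
t 18.1 tcp [635.1  71.   26.9] F [ 0.2  0.5 -1.1] open 0.328 jaw yaw deg -24.1 j6 0.43 xaxis [-0.001  0.    -1.   ]
```

View pics/s14c.png

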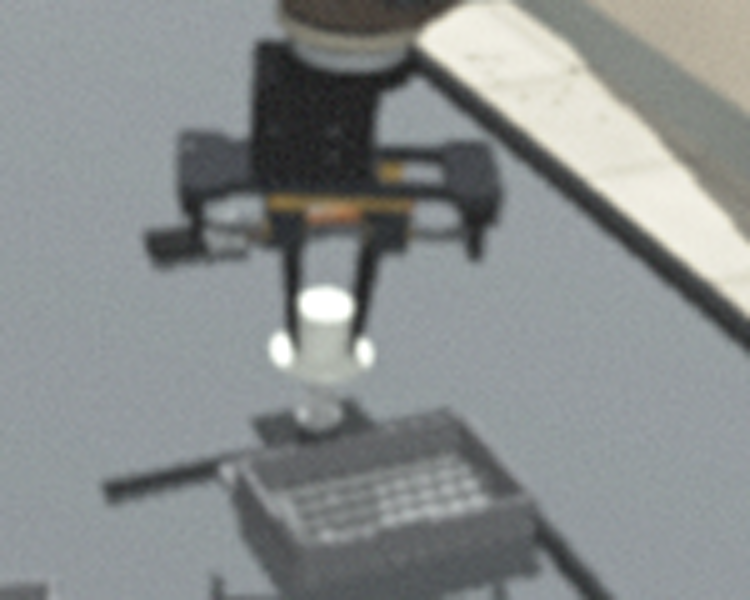

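View pics/t14c.png

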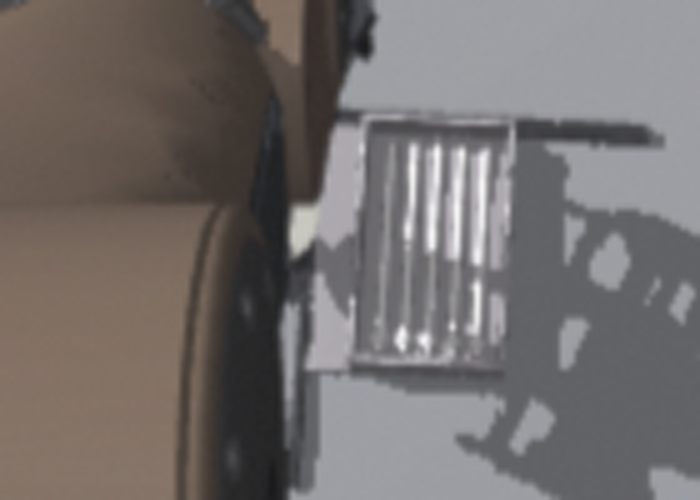

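```bash
python3 -c "
from h import *
S=lambda a,b:(230+(a+.5)/5-.5,90+(b+.5)/5-.5)
im=cv2.imread('pics/s14.png').astype(int)
m=((im.min(2)>215)).astype(np.uint8)
n,l,stt,c=cv2.connectedComponentsWithStats(m[90:210,230:330]); 
for i in range(1,n):
  if stt[i,4]>8: print(stt[i],c[i]+[230,90])
for z in (88,90,92): print(onz('side',*S(326,304),z))
for z in (56,58,60): print(onz('side',*S(322,351),z))
im=cv2.imread('pics/side0.png').astype(int);m=((im.min(2)>215)).astype(np.uint8)
n,l,stt,c=cv2.connectedComponentsWithStats(m[90:210,230:330]); 
for i in range(1,n):
  if stt[i,4]>8: print(stt[i],c[i]+[230,90],onz('side',*(c[i]+[230,90]),36))
"
```

```text
[ 85   2  15  15 141] [323.20567376  98.0212766 ]
[60 58 10  7 55] [294.65454545 150.49090909]
[54 67  4  6 20] [285.65 159.55]
[72 68  2  5 10] [302.5 160. ]
[637.75717732  73.59710011  88.        ]
[636.1303296   70.74958739  90.        ]
[634.50348187  67.90207467  92.        ]
[637.12606617  72.28622417  56.        ]
[635.5824576   69.58505092  58.        ]
[634.03884903  66.88387766  60.        ]
[83  2 17 10 79] [321.34177215  96.05063291] [976.25663117 487.3119175   36.        ]
[14 42  9  5 41] [248. 134.] [579.33963568 298.9934777   36.        ]
[41 44  6  2 11] [273.72727273 134.54545455] [659.61280583 264.61565549  36.        ]
[22 49  5  7 24] [254.125      142.33333333] [577.68338005 240.29579623  36.        ]
[10 50  4  6 22] [241.63636364 142.5       ] [539.05312296 253.91875846  36.        ]
```

```bash
python3 -m handwheel '[{"travel":[0,0,-6],"roll":0},{"travel":[0,0,-12],"roll":0},{"travel":[0,0,-15],"roll":0},{"travel":[0,0,-15],"roll":0}]'
python3 -c "
from h import *
st(); im=snap('side','s15'); cv2.imwrite('pics/s15c.png',cv2.cvtColor(cv2.resize(im[110:200,250:350],None,fx=7,fy=6.6,interpolation=cv2.INTER_CUBIC),cv2.COLOR_RGB2BGR))"
```

```text
t: 18.6
eef_pos: [635.3, 69.6, 11.7]
tcp_rot: [-1.087, 1.57, -3.079]
ft_force: [0.6, 1.0, -0.9]
opening: 0.331
t 18.6 tcp [635.3  69.6  11.7] F [ 0.6  1.  -0.9] open 0.331 jaw yaw deg -24.1 j6 0.43 xaxis [-0.001 -0.    -1.   ]
```

View pics/s15c.png

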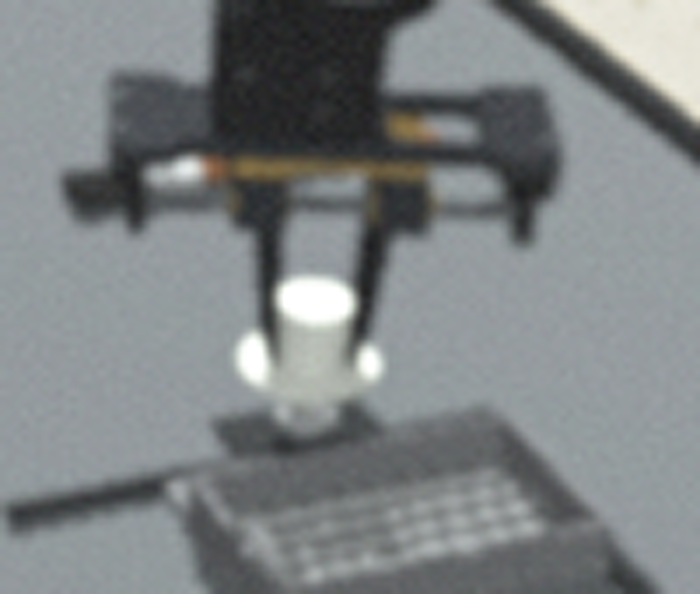

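The flange centre at crop x≈309 sits over the washer at x≈307. I descend in small steps, watching the force.

```bash
python3 -m handwheel '[{"travel":[0,0,-2],"roll":0},{"travel":[0,0,-4],"roll":0},{"travel":[0,0,-5],"roll":0}]'
python3 -m handwheel '[{"travel":[0,0,-1],"roll":0},{"travel":[0,0,-2],"roll":0}]'
python3 -m handwheel '[{"travel":[0,0,-1],"roll":0},{"travel":[0,0,-2],"roll":0}]'
```

```text
t: 18.95
eef_pos: [635.7, 69.5, 7.3]
tcp_rot: [0.149, 1.571, -1.844]
ft_force: [-0.2, 0.5, -1.1]
opening: 0.328
t: 19.15
eef_pos: [635.7, 69.6, 5.4]
tcp_rot: [1.495, 1.571, -0.498]
ft_force: [-0.4, -0.7, -0.6]
opening: 0.33
t: 19.35
eef_pos: [635.7, 69.6, 3.4]
tcp_rot: [1.563, 1.571, -0.429]
ft_force: [-0.4, -0.0, -0.7]
opening: 0.333
```

```bash
python3 -m handwheel '[{"travel":[0,0,-1],"roll":0},{"travel":[0,0,-1.5],"roll":0}]'
python3 -m handwheel '[{"travel":[0,0,-1],"roll":0},{"travel":[0,0,-1.5],"roll":0}]'
python3 -m handwheel '[{"travel":[0,0,-1],"roll":0},{"travel":[0,0,-1.5],"roll":0}]'
```

```text
t: 19.55
eef_pos: [635.7, 69.6, 1.8]
tcp_rot: [-0.316, 1.571, -2.308]
ft_force: [0.0, -0.5, -1.2]
opening: 0.331
t: 19.75
eef_pos: [635.7, 69.6, 0.4]
tcp_rot: [1.311, 1.571, -0.681]
ft_force: [0.4, -0.1, 0.4]
opening: 0.329
t: 19.95
eef_pos: [635.8, 69.5, -0.9]
tcp_rot: [1.455, 1.57, -0.538]
ft_force: [-0.6, -1.1, 3.5]
opening: 0.33
```

```bash
python3 -m handwheel '[{"travel":[0,0,-1],"roll":0},{"travel":[0,0,-1.5],"roll":0}]'
python3 -m handwheel '[{"travel":[0,0,-1],"roll":0},{"travel":[0,0,-1.5],"roll":0}]'
python3 -m handwheel '[{"travel":[0,0,-1],"roll":0},{"travel":[0,0,-1.5],"roll":0}]'
```

```text
t: 20.15
eef_pos: [636.0, 69.4, -1.8]
tcp_rot: [1.791, 1.57, -0.201]
ft_force: [-2.4, -1.8, 8.8]
opening: 0.331
t: 20.35
eef_pos: [636.2, 69.4, -3.0]
tcp_rot: [1.836, 1.569, -0.156]
ft_force: [-2.8, -1.3, 10.4]
opening: 0.328
t: 20.55
eef_pos: [635.9, 69.4, -4.9]
tcp_rot: [1.656, 1.57, -0.337]
ft_force: [-1.0, -1.5, 4.9]
opening: 0.329
```

That follows the predicted ball resistance: a peak of about 10 N, then a drop. I continue on to the washer.

```bash
python3 -m handwheel '[{"travel":[0,0,-2],"roll":0},{"travel":[0,0,-4],"roll":0}]'
python3 -m handwheel '[{"travel":[0,0,-1.5],"roll":0},{"travel":[0,0,-3],"roll":0}]'
python3 -m handwheel '[{"travel":[0,0,-1],"roll":0},{"travel":[0,0,-2],"roll":0},{"travel":[0,0,-2],"roll":0}]'
```

```text
t: 20.75
eef_pos: [635.7, 69.4, -9.6]
tcp_rot: [0.716, 1.571, -1.276]
ft_force: [-0.6, -2.2, -1.4]
opening: 0.33
t: 20.95
eef_pos: [635.4, 69.5, -13.2]
tcp_rot: [-0.965, 1.57, -2.958]
ft_force: [-2.3, -1.5, 2.3]
opening: 0.33
t: 21.25
eef_pos: [635.7, 69.6, -14.2]
tcp_rot: [1.541, 1.571, -0.452]
ft_force: [-3.5, -1.6, 6.8]
opening: 0.334
```

```bash
python3 -m handwheel '[{"travel":[0,0,-1],"roll":0},{"travel":[0,0,-1.5],"roll":0},{"travel":[0,0,-1.5],"roll":0}]'
python3 -m handwheel '[{"travel":[0,0,-1],"roll":0},{"travel":[0,0,-1.5],"roll":0},{"travel":[0,0,-1.5],"roll":0}]'
```

```text
t: 21.55
eef_pos: [635.8, 69.6, -15.3]
tcp_rot: [1.976, 1.57, -0.016]
ft_force: [-3.8, -1.1, 8.7]
opening: 0.33
t: 21.85
eef_pos: [635.8, 69.6, -16.5]
tcp_rot: [1.992, 1.57, 0.0]
ft_force: [-4.9, -1.4, 10.8]
opening: 0.331
```

```bash
python3 -m handwheel '[{"travel":[0,0,-1],"roll":0},{"travel":[0,0,-1],"roll":0},{"travel":[0,0,-1],"roll":0}]'
python3 -c "
from h import *
st(); im=snap('side','s16'); cv2.imwrite('pics/s16c.png',cv2.cvtColor(cv2.resize(im[110:200,250:350],None,fx=7,fy=6.6,interpolation=cv2.INTER_CUBIC),cv2.COLOR_RGB2BGR))
im=snap('top','t16');cv2.imwrite('pics/t16c.png',cv2.cvtColor(cv2.resize(im[100:200,170:290],None,fx=6,fy=6,interpolation=cv2.INTER_CUBIC),cv2.COLOR_RGB2BGR)); st()"
```

```text
t: 22.15
eef_pos: [635.8, 69.6, -17.2]
tcp_rot: [1.954, 1.57, -0.038]
ft_force: [-6.6, -1.3, 13.4]
opening: 0.33
t 22.15 tcp [635.8  69.6 -17.2] F [-6.6 -1.3 13.4] open 0.33 jaw yaw deg -24.1 j6 0.43 xaxis [ 0.001 -0.    -1.   ]
t 22.25 tcp [635.8  69.6 -17.1] F [-6.3 -2.  14. ] open 0.329 jaw yaw deg -24.1 j6 0.43 xaxis [ 0.001 -0.    -1.   ]
```

View pics/s16c.png

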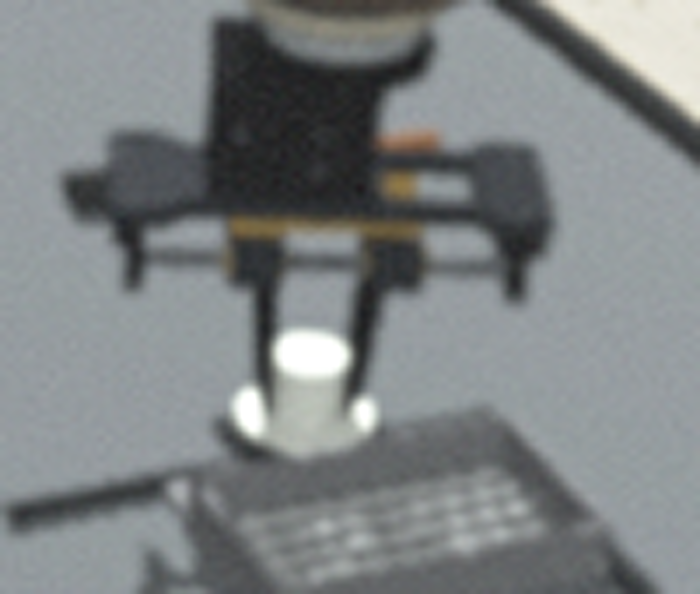

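View pics/t16c.png

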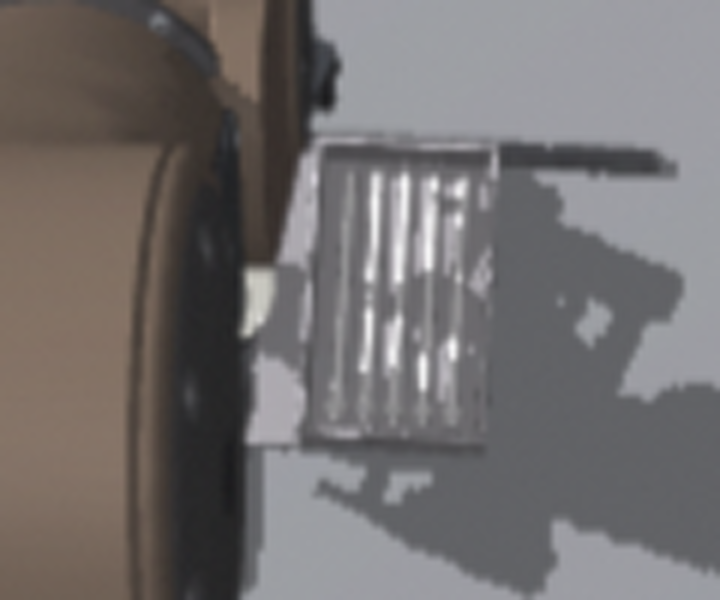

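```bash
python3 -c "
from h import *
S=lambda a,b:(250+(a+.5)/7-.5,110+(b+.5)/6.6-.5)
for z in (46,48,50): print(z,onz('side',*S(312,355),z).round(1))
print(onz('side',*S(306,413),14).round(1))
a=cv2.imread('pics/t9.png')[...,1].astype(int);b=cv2.imread('pics/t16.png')[...,1].astype(int)
for u in (228,235,242,250): print(u,a[119:127,u],b[119:127,u])
for v in (130,135,172,174): print(v,a[v,246:256],b[v,246:256])
"
```

```text
46 [636.3  68.1  46. ]
48 [634.8  65.5  48. ]
50 [633.3  62.8  50. ]
[636.1  68.2  14. ]
228 [154 154 142 129 155  86  71  82] [159 158 146 132 159  90  75  85]
235 [154 154 148 133 129 107  77  77] [159 159 153 137 133 111  80  80]
242 [155 153 152 141 126 149  88  77] [159 158 157 144 129 154  90  79]
250 [154 153 152 143 122 124  83  73] [157 158 157 147 125 128  85  74]
130 [187 185 116 106 125 142 157 107  96  96] [193 191 121 108 124 113 117 101  99  99]
135 [235 156 110 130 162 172 133 100  95  96] [181 137 109 106 111 106 101  98  98  98]
172 [149 165 160 158 135 100  96  96  95  96] [100 108 104 100  98  98  98  98  98  98]
174 [88 91 89 87 89 95 95 96 96 96] [80 83 81 79 85 96 99 98 99 98]
```

The cap checks out. Before handing in I'll check the tray's fit against the end fence more closely, because that measurement was looser: the rim read about 3 mm short.

```bash
python3 -c "
from h import *
a=cv2.imread('pics/top0.png')[...,1].astype(int);b=cv2.imread('pics/t9.png')[...,1].astype(int)
for u in (215,217,219,221): print(u,a[118:132,u],b[118:132,u])
for u in (256,260,265,270,274): print(u,a[118:132,u])
for v in (175,180,185,190): print('side',v,a[v,204:220],b[v,204:220])
for v in (128,132,136): print('side',v,a[v,207:222],b[v,207:222])
"
```

```text
215 [140 140 134 108  67  58  55  67  82  84  85  85  85  85] [154 154 147 119  74  68 103 153 158 159 158 159 158 159]
217 [141 140 133 108  67  60  59  65 103 134 136 136 137 137] [155 154 147 118  73  69  95 139 161 163 163 163 162 163]
219 [141 141 134 108  67  61  61  67 105 138 141 141 140 141] [154 154 148 119  75  69  95 139 161 163 163 163 163 163]
221 [141 141 140 125  72  60  56  61 105 138 140 141 141 141] [154 154 153 137  82  77  91 126 160 164 166 170 169 162]
256 [140 140 139 140 134 109  66  60  60  66 105 136 140 140]
260 [139 141 139 140 138 125  80  62  57  61 104 136 140 139]
265 [140 140 139 140 138 125  82  61  54  56  99 136 140 140]
270 [140 139 140 139 139 129  96  64  56  57  89 129 139 140]
274 [140 140 140 140 139 132 106  67  60  60  67 105 136 139]
side 175 [140 140 140 139 126  73  62  75  86  96 136 140 140 140 140 141] [ 95  95  95  94  86  55  57  79  94  95 101 126  99  94  95  94]
side 180 [140 140 140 135 102  67  56  84  87  96 136 140 140 140 139 140] [ 96  99 113  97  70  51  57  92  97  95  97  95  96  96  95  95]
side 185 [140 141 140 134  89  66  62  85  86  97 136 141 141 140 140 140] [149 154 153 146  85  55  67  93  96  96  95  95  96  96  96  95]
side 190 [140 139 137 115  71  62  75  85  88  97 136 140 140 140 140 141] [153 152 146  87  54  56  81  94  96  95  95  96  95  96  97  95]
side 128 [141 141 141 141 136  89  63  63  85  96 136 141 141 141 140] [154 155 155 155 149  98  73  96 158 163 163 163 163 163 166]
side 132 [141 141 141 141 134  75  62  74  85  96 137 141 142 141 141] [155 154 155 155 147  82  77 121 160 163 163 163 163 161 157]
side 136 [133 133 134 137 119  68  54  84  87  96 138 141 141 141 140] [146 147 147 150 131  76  64 112 160 163 163 164 163 164 168]
```

The profile shows the end fence's inner base at row ≈125.4. A flush ledge edge (6 mm up) should then appear at row ≈124.6, and it is at 124.5. The end fence is simply about 9 mm thick rather than the 6 mm I had assumed, so the tray is home. I'm handing in while still pressing.

```bash
python3 -c "
from h import *
st(); print(job.job_done()); st()"
```

```text
t 22.25 tcp [635.8  69.6 -17.1] F [-6.3 -2.  14. ] open 0.329 jaw yaw deg -24.1 j6 0.43 xaxis [ 0.001 -0.    -1.   ]
the job is handed in; nothing more can be done
None
the job is handed in; nothing more can be done
```

I pushed the farthest tray, the one about 587 mm from the base, against the side fence and then into a hard stop at the end fence. I then gripped the cap and pressed it over the stud. The resistance peaked at about 10 N and then dropped, which I take as the click. I handed in at 22 s still gripping and pressing with about 14 N; no verdict was reported.

**Tray:** the ledge was 0.2–0.3 mm from the side fence, with yaw about 0.006 rad off the fence. In the top view its front rim did not move while the cap was pressed.

**Cap and washer:** the cap was upright and within about 2 mm of the stud's measured axis. The washer was down about 4 mm, judged from the tool's travel and the force.

**Checks that disagreed:**
- **Height:** the reported TCP height read about 36 mm lower than the cameras and touch showed. My first push passed over the tray without touching it, and I worked with the corrected height after that.
- **End fence:** my first fit put the tray about 3 mm short. A closer look at the picture showed the fence is about 9 mm thick, not the 6 mm I had assumed, so the tray fits flush to about 1 mm.
- **Side load:** a sideways force of about 6 N remained on the cap at the end.

I saw no contact with the jar, bowl, mug or brush, but I did not measure their positions again at the end.

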